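Find the rocking pump cover and put it on the lapping board

ROBOT

A 6-joint arm with a two-finger parallel gripper is mounted at the origin on a cart in front of the work surface, level with it; the furniture and walls round the work are solid. World frame = base frame: x ahead of the robot, y to its left, z up, the work surface at z = 0. Lengths are in m, angles in rad, forces in N, time in s.
With the tool pointing down it reaches from about 0.35 to 0.975 m from the base axis. Payload 4.9 kg.
Tool frame: the origin (TCP) lies at the very end of the fingers, on their centre line; the grasp point (between the pads) lies 19 mm behind it; y points along the fingers, z is the direction in which the jaws open and shut, and the axes are right-handed (so a half turn about y gives the same grasp; the last joint's range is limited). The gripper opens to 85 mm and grips with 20 to 120 N. Pads are 22 mm wide; open, the fingers measure 114 mm over their backs; the gripper's body (76 mm by 85 mm) begins 54 mm behind the grasp point. The pads swing forward as they close: fully open they stand 13 mm farther back than shut.
Start: joints at [1.128, 0.053, 1.613, -0, 1.476, -0.119], TCP at [0.199, 0.593, 0.201] pointing down, gripper open.
Joint ranges: [-3.01, 3.01], [-1.01, 2.22], [0.06, 2.58], [-1.02, 4.17], [0.09, 2.62], [-3.14, 3.14]. Speed limits (rad/s): [2.57, 2.57, 3.14, 3.14, 3.14, 3.14].

INTERFACE

Orientations are given as a rotation vector (axis times angle).
In Python, from station import monitor, viewer, ticket gives the robot as it stands.
- The arm moves only by the tool servo_tool, never from a script. Its argument "commands" is one flat list of numbers, 7 for each row, row after row: the turn, a rotation vector about the tool's x, y, z in rad, then the shift along the tool's x, y, z in cm, then the opening, from 0 (shut) to 1 (fully open). In form: [rx, ry, rz, dx, dy, dz, claw, rx, ry, rz, dx, dy, dz, claw, ...]. A call has 1 to 20 rows; each row shifts and turns the pose as measured when the row begins, along the tool's axes as they then stand; what a row does not reach is not made up. A row lasts 1/10 s, in which the tool goes at most 50 mm and 8.59 degrees, less where a joint would pass 70% of its speed; a pose out of reach is approached as far as the arm can. A call is refused whole if a number of a shift passes 5 or a number of a turn 0.15, either way. A call with a gripper value outside its range is refused whole. The fingers move at their own pace and stop on an object; "grip_force" is the grip in N (left out, the last holds). Time passes only in rows, so rows that do not move let the fingers close. It gives the time, the measured TCP pose, the force and the opening at its end, in the units of the state.
- monitor.get_obs(): the state, without advancing time (a new reading comes with each control period).
- viewer.get_image(name): name is "side" or "top" or "wrist"; returns a dict with "frame" (384x512x3 uint8, red, green, blue), "depth" (384x512 float32, m along the optical axis (not along the pixel's ray), 0 where there is no reading), "camera_matrix" (3x3 intrinsics, pixels), "cam_to_world" (4x4, takes a point from camera to world coordinates). Camera axes: x right, y down, z forward; pixel columns grow to the right and rows downward; lengths in m; the calibration is good to about 2 mm. A picture is of the moment at which its call begins.
- ticket.finish_job(): hands the job in, once; it reports no verdict.
The state is a dict: "t": time; "q": joint angles; "dq": joint speeds; "effort": joint torques, N m; "tool_pos": TCP position; "tool_rot": TCP orientation; "contact_force": force on the tool from outside, world axes, zero at the start; "wrist_torque": the same for the moment, N m; "opening": finger opening in m.
Only numpy, scipy, OpenCV 4.12 (cv2) and the standard library are available. Lean on these libraries where they do the work, as an engineer would, in place of code of your own. Each camera call takes 0.05 s, during which the arm holds its last target.

TASK

Exactly one of the three pump covers on the dark surface plate does not sit flat: press down lightly on the corners of the covers, one corner after another, to find the one that rocks. Take that cover by its pipe stub and set it down gently, pads down, centred on the grey sheet of the lapping board with its long side parallel to the board's long side. Leave the two sound covers where they are on the surface plate, and leave the other things on the bench alone.

Things in the scene. Friction and masses are not known exactly. Their poses are not given: they have to be found in the camera images.
- cover_1_stub (a point): Aluminium pump cover, 0.45 kg: plate 110 (its x) x 80 (its y) x 8 mm on four 5 mm pads, plate top 13 mm above the surface below it; upright pipe stub 40 mm wide (46 at its foot), 40 mm tall, axis 20 mm from the plate's centre towards +x. This point: on the stub's axis, half-way up it, 33 mm above the surface below; plate centre at (-20, 0) mm from it, corners at (+35, +-40), (-75, +-40); z up.
- cover_2_stub (a point): Second cover, looks just like cover_1; same point and axes. On all three the pads (12 mm diameter) are at (+28, +-33) and (-68, +-33) mm from this point. Exactly one cover of the three, not told which, has one pad 3 mm short, under one of the two corners at its -x end (away from the stub).
- cover_3_stub (a point): Third cover, looks just like cover_1; same point and axes. The stub's weight holds the faulty cover level on its three good pads at rest; 1 N on the corner over the short pad pushes that corner down 3 mm (the cover tilts 0.055 rad about the diagonal); let go, it swings back. Sound covers do not give. The three stand in a row.
- surface_plate: Dark cast-iron surface plate, 200 mm (x) x 370 mm (y), flat top 30 mm above the bench, fixed; the covers stand on it in a row along its y, about 120 mm apart, stubs roughly towards +x. Origin at the centre of its underside, on the bench.
- lapping_board: Plywood board 230 mm (x) x 170 mm (y), fixed, with a grey abrasive sheet 200 x 150 mm in its middle, sheet top 14 mm above the bench; a thin aluminium strip (to 17 mm height with its screws) runs along y at either end, 104 mm from the centre. Origin at the centre of its underside.
- calipers_mid (a point): Steel vernier calipers lying flat, 186 x 71 x 10 mm (bystander, leave alone). The point is at its middle.
- sanding_block_mid (a point): Cork sanding block 92 x 52 x 32 mm (bystander, leave alone). The point is at its middle.
- whetstone_mid (a point): Grey whetstone 68 x 33 x 27 mm (bystander, leave alone). The point is at its middle.
Things that resemble listed ones, but are neither listed nor needed, are in the scene too. What is shaped like the part that bears cover_2_stub but purple is not meant.

How it is judged:
By the outcome, as a careful person would: the job done as asked, in the order asked, and still so for the second after the job is handed in, with the robot touching nothing.
It also fails if it takes over 72 s, if anything falls off the work surface, if the arm or the gripper's body presses on something with over 40 N, if the wrist force passes 120 N, or if a joint passes its speed limit or range.

## Working session

There is one attempt and no reset: what is moved stays moved. The work goes in short steps, Python scripts to look and compute and a tool call to move; the robot and the scene stay as the last step left them, time stands still between calls to the robot, and variables do not carry over. Pictures are saved under pics/ and viewed, and the job is handed in when it is done.

Besides the shell and the picture viewer there is one more tool, called after "Request:" as name(argument=value, ...) on one line, values as JSON. servo_tool: Moves the arm, as the interface text tells. Its arguments: {"type":"object","properties":{"commands":{"type":"array","items":{"type":"number"}},"grip_force":{"type":"number"}},"required":["commands"]}

```bash
ls; mkdir -p pics; python3 - <<'E'
from station import monitor, viewer
import cv2, numpy as np
print(monitor.get_obs())
for n in ["top","side","wrist"]:
    d=viewer.get_image(n)
    cv2.imwrite(f"pics/{n}0.png",d["frame"][:,:,::-1])
    np.savez(f"pics/{n}0.npz",**d)
    print(n,d["camera_matrix"].round(1).tolist(),d["cam_to_world"].round(3).tolist())
E
```

```text
pics
{'t': 0.0, 'q': array([ 1.12800345e+00,  5.33569891e-02,  1.61427449e+00, -1.71001697e-05,
        1.47596170e+00, -1.18963218e-01]), 'dq': array([-0.00102   , -0.0003451 ,  0.00026695,  0.00171497, -0.00065543,
       -0.00140013]), 'effort': array([-2.11911254e-03, -3.93704474e+01, -3.70159328e+01, -3.19015207e-04,
        7.24654034e-03,  1.00346713e-05]), 'tool_pos': array([0.19857031, 0.5919149 , 0.19937463]), 'tool_rot': array([-1.55774588,  0.2546245 , -0.25377586]), 'contact_force': array([ 0.30084713,  0.96852832, -0.82623687]), 'wrist_torque': array([ 0.02769445, -0.00811241,  0.01909425]), 'opening': 0.08523606747768109}
top [[394.8, 0.0, 249.3], [0.0, 394.8, 189.7], [0.0, 0.0, 1.0]] [[0.101, -0.973, 0.209, 0.215], [-0.995, -0.098, 0.025, -0.021], [-0.004, -0.211, -0.978, 1.188], [0.0, 0.0, 0.0, 1.0]]
side [[477.9, 0.0, 257.1], [0.0, 477.9, 191.0], [0.0, 0.0, 1.0]] [[-0.965, -0.134, 0.227, 0.086], [-0.263, 0.435, -0.861, 1.396], [0.017, -0.89, -0.455, 0.832], [0.0, 0.0, 0.0, 1.0]]
wrist [[345.4, 0.0, 254.7], [0.0, 345.4, 184.4], [0.0, 0.0, 1.0]] [[0.318, 0.903, 0.289, 0.126], [0.948, -0.302, -0.1, 0.617], [-0.003, 0.305, -0.952, 0.372], [0.0, 0.0, 0.0, 1.0]]
```

View pics/top0.png

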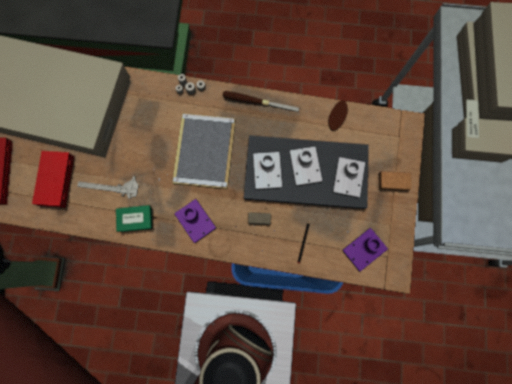

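View pics/side0.png

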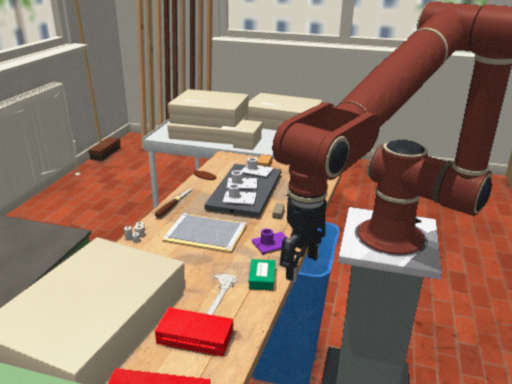

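View pics/wrist0.png

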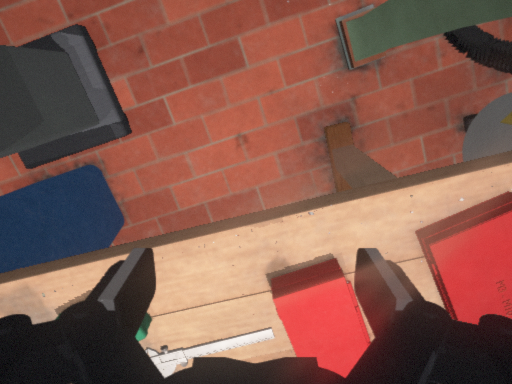

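The top view shows three white covers on the dark plate at about (267,168), (306,165) and (349,175). The lapping board is at (205,150). The purple look-alikes at (195,220) and (365,250) are not meant. The whetstone is at (259,218), the sanding block at (394,181) and the calipers at (115,187).

```bash
cat > h.py <<'E'
import numpy as np, cv2
from scipy.spatial.transform import Rotation as R
def ray(d,uv,z):
    uv=np.atleast_2d(np.asarray(uv,float)); K=d["camera_matrix"];T=d["cam_to_world"]
    c=np.c_[uv,np.ones(len(uv))]@np.linalg.inv(K).T
    w=c@T[:3,:3].T; o=T[:3,3]
    return o+w*((z-o[2])/w[:,2])[:,None]
def proj(d,P):
    P=np.atleast_2d(np.asarray(P,float));K=d["camera_matrix"];T=d["cam_to_world"]
    c=(P-T[:3,3])@T[:3,:3]; p=c@K.T
    return p[:,:2]/p[:,2:]
def cloud(d):
    D=d["depth"];v,u=np.mgrid[:D.shape[0],:D.shape[1]]
    c=np.stack([u,v,np.ones_like(u)],-1)@np.linalg.inv(d["camera_matrix"]).T*D[...,None]
    return c@d["cam_to_world"][:3,:3].T+d["cam_to_world"][:3,3]
def snap(n,name):
    from station import viewer
    d=viewer.get_image(n); np.savez(f"pics/{name}.npz",**d)
    cv2.imwrite(f"pics/{name}.png",d["frame"][:,:,::-1]); return d
E
python3 - <<'E'
from h import *
d=dict(np.load("pics/top0.npz"))
im=d["frame"];hsv=cv2.cvtColor(im,cv2.COLOR_RGB2HSV)
P=cloud(d)
print("depth ok",(d["depth"]>0).mean())
m=((hsv[...,1]<60)&(hsv[...,2]>130)).astype(np.uint8)
m[:130]=0;m[215:]=0;m[:,:245]=0;m[:,370:]=0
n,l,s,c=cv2.connectedComponentsWithStats(m)
for i in range(1,n):
    if s[i,4]>200:
        ct=max(cv2.findContours((l==i).astype(np.uint8),cv2.RETR_EXTERNAL,cv2.CHAIN_APPROX_NONE)[0],key=cv2.contourArea)
        w=ray(d,ct[:,0],0.043)[:,:2].astype(np.float32)
        print(s[i],cv2.minAreaRect(w))
m=((hsv[...,2]<75)).astype(np.uint8);m[:130]=0;m[215:]=0;m[:,:240]=0;m[:,375:]=0
ct=max(cv2.findContours(m,cv2.RETR_EXTERNAL,cv2.CHAIN_APPROX_NONE)[0],key=cv2.contourArea)
print("plate",cv2.minAreaRect(ray(d,ct[:,0],0.03)[:,:2].astype(np.float32)))
for n,uv in dict(board=(205,150),c1=(267,178),p=(195,220),white=(349,188),plate=(325,150),bench=(250,225),whet=(259,218),sand=(394,181)).items(): print(n,P[uv[1],uv[0]].round(3))
E
python3 -c "
import cv2
i=cv2.imread('pics/top0.png')[100:260,165:425];cv2.imwrite('pics/top0c.png',cv2.resize(i,None,fx=3,fy=3,interpolation=3))"
```

```text
depth ok 0.9960276285807291
[290 147  32  38 757] ((0.5526810884475708, -0.15204933285713196), (0.10758465528488159, 0.07772529125213623), 15.00809383392334)
[254 152  28  36 787] ((0.5272181034088135, -0.03875572234392166), (0.1078069657087326, 0.07817412167787552), 9.221256256103516)
[334 158  31  38 737] ((0.5304862260818481, -0.28381749987602234), (0.07777299731969833, 0.1072879284620285), 83.8199462890625)
plate ((0.5338863134384155, -0.15727660059928894), (0.20808909833431244, 0.368518203496933), 0.7433381676673889)
board [0.579 0.159 0.013]
c1 [ 0.502 -0.041  0.042]
p [0.358 0.161 0.016]
white [ 0.495 -0.285  0.045]
plate [ 0.611 -0.21   0.028]
bench [ 0.361 -0.004  0.   ]
whet [ 0.215 -0.021  1.188]
sand [ 0.532 -0.421  0.034]
```

View pics/top0c.png

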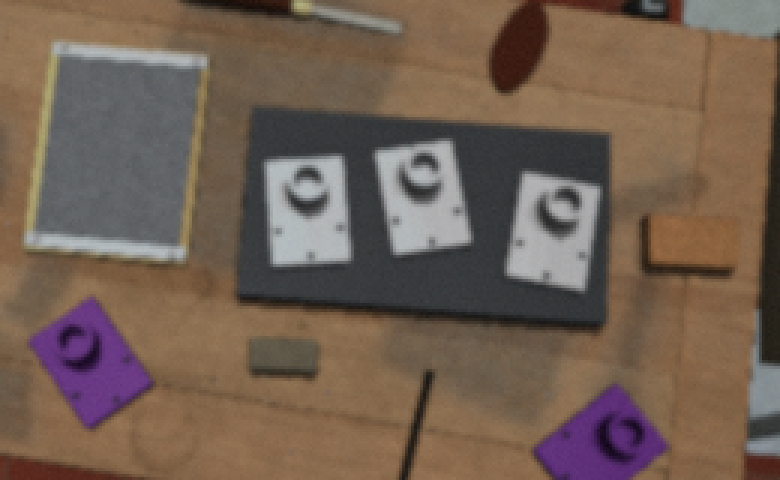

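```bash
cat >> h.py <<'E'
def toolR(phi):
    # tool y down, tool z (jaw) at heading phi in the world xy plane
    z=np.array([np.cos(phi),np.sin(phi),0]);y=np.array([0,0,-1.]);return np.c_[np.cross(y,z),y,z]
def plan(pos,phi,o=None):
    from station import monitor
    o=o or monitor.get_obs()
    R0=R.from_rotvec(o["tool_rot"]).as_matrix()
    dl=R0.T@(np.asarray(pos)-o["tool_pos"])*100
    rv=R.from_matrix(R0.T@toolR(phi)).as_rotvec()
    print("t",round(o["t"],2),"pos",o["tool_pos"].round(4),"jaw heading",round(float(np.arctan2(R0[1,2],R0[0,2])),4),"tilt",R0[:,1].round(3))
    print("shift cm",dl.round(2),"turn",rv.round(3),"F",o["contact_force"].round(2),"open",round(o["opening"],4))
E
python3 - <<'E'
from h import *
o=__import__("station").monitor.get_obs()
M=R.from_rotvec(o["tool_rot"]).as_matrix();print(M.round(3))
d=dict(np.load("pics/wrist0.npz"));T=d["cam_to_world"]
print("cam in tool",(M.T@(T[:3,3]-o["tool_pos"])).round(3));print((M.T@T[:3,:3]).round(3))
plan([0.42,-0.16,0.30],-1.57)
plan([0.42,-0.16,0.30],1.57)
E
```

```text
[[ 0.948 -0.001  0.318]
 [-0.318 -0.002  0.948]
 [-0.    -1.    -0.002]]
cam in tool [-0.076 -0.173  0.   ]
[[ 0.     0.952  0.305]
 [ 0.001 -0.305  0.952]
 [ 1.     0.    -0.001]]
t 0.15 pos [0.1986 0.592  0.1996] jaw heading 1.247 tilt [-0.001 -0.002 -1.   ]
shift cm [ 44.91  -9.94 -64.27] turn [1.000e-03 2.817e+00 2.000e-03] F [-0.12  0.3  -0.45] open 0.085
t 0.15 pos [0.1986 0.592  0.1996] jaw heading 1.247 tilt [-0.001 -0.002 -1.   ]
shift cm [ 44.91  -9.94 -64.27] turn [ 0.002 -0.323 -0.   ] F [-0.12  0.3  -0.45] open 0.085
```

Request:
servo_tool(commands=[0,-0.11,0,0,-2,0,0,0,-0.11,0,0,-4,0,0,0,-0.1,0,0,-4,0,0,0,0,0,4,0,-2,0,0,0,0,4,0,-3,0,0,0,0,4,0,-3,0,0,0,0,3,0,-4,0,0,0,0,1,0,-5,0,0,0,0,1,0,-5,0,0,0,0,1,0,-5,0,0,0,0,1,0,-5,0,0,0,0,1,0,-5,0,0,0,0,1,0,-5,0,0,0,0,0.5,0,-5,0,0,0,0,0.5,0,-5,0,0,0,0,0,0,-5,0,0,0,0,0,0,-5,0,0,0,0,0,0,-5,0,0,0,0,0,0,-5,0,0,0,0,0,0,-3,0])

```text
t: 2.15
tool_pos: [0.4283, -0.152, 0.3001]
tool_rot: [-1.581, -0.013, 0.019]
contact_force: [0.0, 1.1, 1.0]
opening: 0.0004
```

```bash
python3 - <<'E'
from h import *
plan([0.40,-0.16,0.30],1.5708)
E
```

```text
t 2.15 pos [ 0.4283 -0.152   0.3001] jaw heading 1.5911 tilt [-0.003 -0.011 -1.   ]
shift cm [-2.84  0.03 -0.74] turn [ 0.011  0.02  -0.004] F [0.03 1.15 0.95] open 0.0004
```

Request:
servo_tool(commands=[0.011,0.02,-0.004,-2,0,0,0,0,0,0,0,0,0,0])

```text
t: 2.35
tool_pos: [0.407, -0.1564, 0.2988]
tool_rot: [-1.569, 0.008, -0.004]
contact_force: [0.0, 0.4, -0.1]
opening: -0.0001
```

```bash
python3 - <<'E'
from h import *
d=snap("wrist","w1")
plan([0.40,-0.16,0.30],1.5708)
E
```

```text
t 2.4 pos [ 0.4077 -0.1561  0.2985] jaw heading 1.5645 tilt [-0.002  0.001 -1.   ]
shift cm [-0.77 -0.14 -0.39] turn [-0.001 -0.006 -0.002] F [-0.42  0.12 -0.4 ] open -0.0004
```

View pics/w1.png

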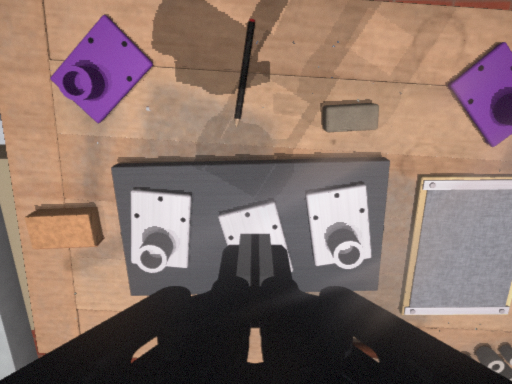

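The wrist view shows the covers from the left: C at (160,228), B at (255,235, far end hidden by the fingers) and A at (340,225). Their -x ends point up in the image. The board's near end is visible at right, (460,245). I'll measure the plates.

```bash
python3 - <<'E'
from h import *
d=dict(np.load("pics/w1.npz"))
im=d["frame"];hsv=cv2.cvtColor(im,cv2.COLOR_RGB2HSV);P=cloud(d)
m=((hsv[...,1]<60)&(hsv[...,2]>140)).astype(np.uint8);m[:,385:]=0;m[:165]=0
m=cv2.morphologyEx(m,cv2.MORPH_OPEN,np.ones((2,2)))
n,l,s,c=cv2.connectedComponentsWithStats(m)
for i in range(1,n):
    if s[i,4]>300:
        ct=max(cv2.findContours((l==i).astype(np.uint8),cv2.RETR_EXTERNAL,cv2.CHAIN_APPROX_NONE)[0],key=cv2.contourArea)
        w=ray(d,ct[:,0],0.043)[:,:2].astype(np.float32)
        r=cv2.minAreaRect(w);print(s[i],r);print(cv2.boxPoints(r).round(4).tolist())
# near corners: per cover, the two corners with smallest row
for n,uv in dict(A=(330,200),B=(250,222),C=(160,205),plate=(210,190),sheet=(460,245),C_low=(180,255)).items(): print(n,P[uv[1],uv[0]].round(4))
D=d["depth"]
# stub top
T=((P[...,2]>0.078)&(P[...,2]<0.09)&(P[...,0]>0.5)).astype(np.uint8)
n,l,s,c=cv2.connectedComponentsWithStats(T)
for i in range(1,n):
    if s[i,4]>30: print("stub",s[i],P[l==i].mean(0).round(4))
cv2.imwrite("pics/w1c.png",cv2.resize(im[150:290,110:400,::-1],None,fx=2.7,fy=2.7,interpolation=3))
E
```

```text
[ 307  186   66   84 3672] ((0.5357276797294617, -0.04057196155190468), (0.1214023157954216, 0.07949753850698471), 8.951130867004395)
[[0.46959999203681946, -0.01080000028014183], [0.4819999933242798, -0.0892999991774559], [0.6018999814987183, -0.07039999961853027], [0.5895000100135803, 0.008100000210106373]]
[ 132  192   60   82 3607] ((0.5392055511474609, -0.28612852096557617), (0.07879102230072021, 0.12142728269100189), 83.7147216796875)
[[0.47450000047683716, -0.31859999895095825], [0.5952000021934509, -0.3319000005722046], [0.6039000153541565, -0.25360000133514404], [0.4832000136375427, -0.2402999997138977]]
[ 219  203   69   47 1811] ((0.5366684794425964, -0.15935692191123962), (0.07137686759233475, 0.07912173122167587), 14.568300247192383)
[[0.49219998717308044, -0.12999999523162842], [0.5120999813079834, -0.20659999549388885], [0.5812000036239624, -0.18870000541210175], [0.5612999796867371, -0.11209999769926071]]
[  0 316  16  65 591] ((0.732057511806488, -0.539106011390686), (0.023047158494591713, 0.12471499294042587), 76.96522521972656)
[[0.6686999797821045, -0.536300003528595], [0.7901999950408936, -0.5644000172615051], [0.7954000234603882, -0.5418999791145325], [0.6739000082015991, -0.5138000249862671]]
A [ 0.4899 -0.0578  0.0426]
B [ 0.5204 -0.164   0.0432]
C [ 0.495  -0.2833  0.0429]
plate [ 0.4787 -0.2176  0.0304]
sheet [0.5721 0.1439 0.0149]
C_low [ 0.5702 -0.2624  0.0421]
stub [332 239  33  30 451] [ 0.548  -0.0396  0.0821]
stub [135 243  33  30 462] [ 0.5514 -0.2895  0.0823]
```

View pics/w1c.png

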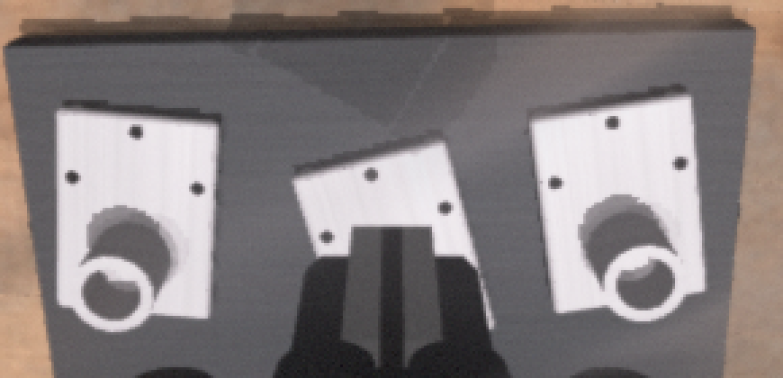

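Request:
servo_tool(commands=[0,0,0,1.8,2.5,3.4,0,0,0,0,1.8,2.5,3.4,0,0,0,0,1.8,2.5,3.4,0,0,0,0,1.8,2.5,3.4,0,0,0,0,0,4.5,0,0,0,0,0,0,4.5,0,0,0,0,0,0,3,0,0,0,0,0,0,0,0,0])

```text
t: 3.2
tool_pos: [0.4889, -0.0086, 0.0734]
tool_rot: [-1.573, -0.012, -0.003]
contact_force: [0.1, -0.8, -0.6]
opening: -0.0003
```

```bash
python3 - <<'E'
from h import *
plan([0.481,-0.019,0.047],1.5708)
E
```

```text
t 3.2 pos [ 0.4889 -0.0086  0.0734] jaw heading 1.577 tilt [ 0.01  -0.002 -1.   ]
shift cm [-0.82  2.63 -1.03] turn [0.002 0.006 0.01 ] F [ 0.08 -0.82 -0.65] open -0.0003
```

Request:
servo_tool(commands=[0,0,0.01,-0.8,0.8,-1,0,0,0,0,0,0.8,0,0,0,0,0,0,0.4,0,0,0,0,0,0,0,0,0,0,0,0,0,0,0,0])

```text
t: 3.7
tool_pos: [0.4849, -0.0194, 0.058]
tool_rot: [-1.575, -0.013, -0.0]
contact_force: [-0.2, -0.7, -0.7]
opening: -0.0001
```

```bash
python3 - <<'E'
from h import *
plan([0.481,-0.019,0.046],1.5708)
E
```

```text
t 3.7 pos [ 0.4849 -0.0194  0.058 ] jaw heading 1.5788 tilt [ 0.008 -0.004 -1.   ]
shift cm [-0.4   1.2   0.05] turn [0.004 0.008 0.008] F [-0.2  -0.73 -0.74] open -0.0001
```

Request:
servo_tool(commands=[0,0,0.01,-0.4,0.6,0,0,0,0,0,0,0.5,0,0,0,0,0,0,0,0,0])

```text
t: 4.0
tool_pos: [0.4823, -0.02, 0.0482]
tool_rot: [-1.576, -0.007, 0.005]
contact_force: [0.1, -0.2, -0.4]
opening: -0.0001
```

Request:
servo_tool(commands=[0,0,0,0,0.15,0,0,0,0,0,0,0,0,0])

```text
t: 4.2
tool_pos: [0.4822, -0.0199, 0.0464]
tool_rot: [-1.576, -0.007, 0.005]
contact_force: [-0.2, 0.5, 0.5]
opening: 0.0001
```

Request:
servo_tool(commands=[0,0,0,0,0.15,0,0,0,0,0,0,0,0,0])

```text
t: 4.4
tool_pos: [0.4822, -0.0199, 0.0447]
tool_rot: [-1.576, -0.007, 0.005]
contact_force: [0.1, 0.5, -0.3]
opening: -0.0001
```

Request:
servo_tool(commands=[0,0,0,0,0.15,0,0,0,0,0,0,0,0,0])

```text
t: 4.6
tool_pos: [0.4823, -0.0199, 0.0432]
tool_rot: [-1.576, -0.007, 0.005]
contact_force: [0.4, -0.3, -0.3]
opening: -0.0001
```

Request:
servo_tool(commands=[0,0,0,0,0.1,0,0,0,0,0,0,0,0,0])

```text
t: 4.8
tool_pos: [0.4823, -0.0199, 0.0421]
tool_rot: [-1.576, -0.007, 0.005]
contact_force: [0.6, 0.9, 0.8]
opening: -0.0001
```

Request:
servo_tool(commands=[0,0,0,0,0.1,0,0,0,0,0,0,0,0,0])

```text
t: 5.0
tool_pos: [0.4823, -0.0199, 0.0411]
tool_rot: [-1.576, -0.007, 0.005]
contact_force: [-0.3, 0.0, -0.4]
opening: 0.0001
```

Request:
servo_tool(commands=[0,0,0,0,0.1,0,0,0,0,0,0,0,0,0])

```text
t: 5.2
tool_pos: [0.4824, -0.02, 0.04]
tool_rot: [-1.576, -0.007, 0.005]
contact_force: [0.3, 0.1, -0.2]
opening: -0.0001
```

```bash
python3 - <<'E'
from h import *
d=snap("wrist","w2")
P=cloud(d)
plan([0.481,-0.019,0.046],1.5708)
cv2.imwrite("pics/w2.png",cv2.resize(d["frame"][...,::-1],(800,600)))
E
```

```text
t 5.25 pos [ 0.4824 -0.02    0.0401] jaw heading 1.5785 tilt [ 0.002 -0.005 -1.   ]
shift cm [-0.14 -0.59  0.09] turn [0.005 0.008 0.002] F [-0.25 -0.18 -0.57] open -0.0004
```

View pics/w2.png

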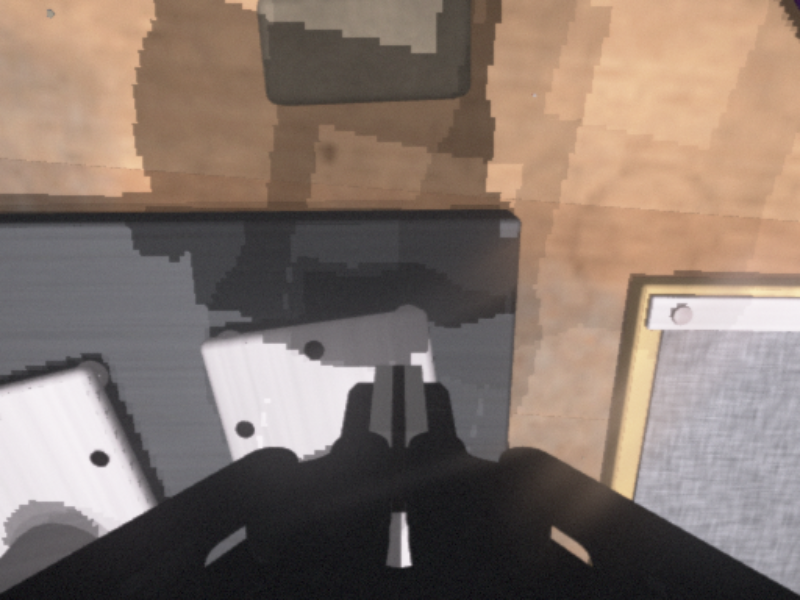

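The closed fingertip is over A's +y near corner, at (398,370) in the enlarged view. I'll fit A's top plane from depth to see whether it has tilted.

```bash
cat >> h.py <<'E'
def covers_planes(d,rng=((-0.10,0.01),(-0.215,-0.105),(-0.34,-0.235))):
    """robust plane z = a + b(x-x0)+c(y-y0) for each visible cover top; also fitted tilt"""
    P=cloud(d);im=d["frame"];hsv=cv2.cvtColor(im,cv2.COLOR_RGB2HSV)
    m=(hsv[...,1]<70)&(hsv[...,2]>95)&(P[...,2]>0.036)&(P[...,2]<0.049)&(P[...,0]>0.44)&(P[...,0]<0.62)
    m=cv2.erode(m.astype(np.uint8),np.ones((3,3)))>0
    for n,(a,b) in zip("ABC",rng):
        q=P[m&(P[...,1]>a)&(P[...,1]<b)]
        if len(q)<150: print(n,"few",len(q));continue
        c=q.mean(0)
        for _ in range(4):
            A=np.c_[np.ones(len(q)),q[:,:2]-c[:2]];s=np.linalg.lstsq(A,q[:,2],rcond=None)[0];r=q[:,2]-A@s
            q=q[abs(r)<2.5*r.std()+1e-6]
        print(n,len(q),"z",s[0].round(4),"slopes",s[1:].round(4),"res",r.std().round(5),"xy",c[:2].round(3))
E
python3 - <<'E'
from h import *
for f in ["w1","w2"]:
    print(f);covers_planes(dict(np.load(f"pics/{f}.npz")))
d=dict(np.load("pics/w2.npz"))
P=cloud(d)
# surface plate height
for uv in [(70,160),(310,150),(330,240),(150,170)]: print(P[uv[1],uv[0]].round(4))
# finger tip depth/height
print(P[232:262:3,262].round(4)); print(P[222:250:3,245].round(4))
E
```

```text
w1
A 2920 z 0.0426 slopes [0.0022 0.0003] res 0.00078 xy [ 0.516 -0.047]
B 1557 z 0.0427 slopes [ 0.0035 -0.0019] res 0.00076 xy [ 0.522 -0.161]
C 2758 z 0.0429 slopes [ 0.0016 -0.0027] res 0.00077 xy [ 0.52  -0.284]
w2
A 7415 z 0.0426 slopes [ 0.0056 -0.0015] res 0.00059 xy [ 0.494 -0.053]
B 6815 z 0.0428 slopes [ 0.0054 -0.0062] res 0.00061 xy [ 0.528 -0.144]
C few 0
[ 0.4516 -0.1217  0.0297]
[ 0.4056 -0.02    0.2129]
[ 0.514   0.0311 -0.0011]
[ 0.4567 -0.0782  0.0302]
[[ 0.4872 -0.0164  0.0432]
 [ 0.4727 -0.0171  0.0764]
 [ 0.473  -0.0171  0.0788]
 [ 0.4729 -0.0172  0.0816]
 [ 0.4732 -0.0172  0.0838]
 [ 0.4726 -0.0173  0.0876]
 [ 0.4731 -0.0173  0.0891]
 [ 0.4728 -0.0173  0.092 ]
 [ 0.4733 -0.0173  0.0935]
 [ 0.4735 -0.0174  0.0954]]
[[ 0.4819 -0.0257  0.0422]
 [ 0.4835 -0.0256  0.0425]
 [ 0.4854 -0.0257  0.0422]
 [ 0.4869 -0.0256  0.0428]
 [ 0.473  -0.0246  0.075 ]
 [ 0.4729 -0.0245  0.078 ]
 [ 0.4729 -0.0244  0.0809]
 [ 0.4729 -0.0243  0.0835]
 [ 0.4732 -0.0242  0.0857]
 [ 0.4732 -0.0241  0.0882]]
```

```bash
python3 - <<'E'
from h import *
d=dict(np.load("pics/w2.npz"))
print(proj(d,[[0.4696,-.0108,.043],[.482,-.0893,.043],[.471,-.02,.040],[.471,-.02,.06],[.471,-.02,.075],[.482,-.02,.04]]).round(1))
print(d["cam_to_world"].round(3))
cv2.imwrite("pics/w2c.png",cv2.resize(d["frame"][180:300,180:340,::-1],None,fx=5,fy=5,interpolation=2))
E
```

```text
[[273.2 201.4]
 [126.4 221.7]
 [255.7 201.7]
 [255.6 216.5]
 [255.4 230. ]
 [255.5 220.6]]
[[-0.007  0.952  0.306  0.406]
 [ 1.     0.009 -0.004 -0.02 ]
 [-0.006  0.306 -0.952  0.213]
 [ 0.     0.     0.     1.   ]]
```

View pics/w2c.png

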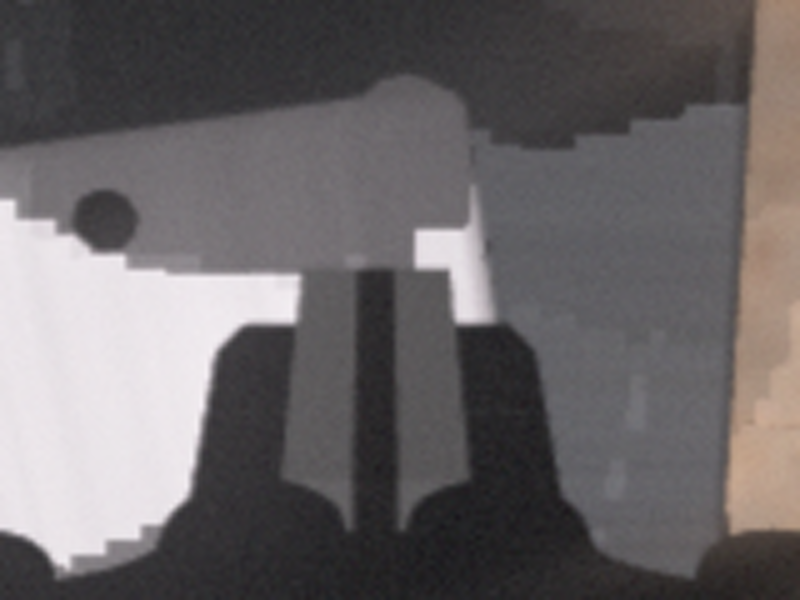

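```bash
python3 - <<'E'
from h import *
T={"wrist0":([.1986,.5919,.1994],[-1.5577,.2546,-.2538]),"w1":([.4077,-.1561,.2985],[-1.569,.008,-.004]),"w2":([.4824,-.02,.0401],[-1.576,-.007,.005])}
for f,(p,rv) in T.items():
    d=dict(np.load(f"pics/{f}.npz"));P=cloud(d);M=R.from_rotvec(rv).as_matrix()
    t=(P-np.array(p))@M   # tool frame
    m=(abs(t[...,0])<0.03)&(abs(t[...,2])<0.07)&(t[...,1]<0.03)&(t[...,1]>-0.12)&(d["depth"]>0)&(d["depth"]<0.22)
    v,u=np.nonzero(m)
    q=t[m]
    for lo in np.arange(-0.11,0.03,0.01):
        k=(q[:,1]>lo)&(q[:,1]<lo+.01)
        if k.any(): print(f,"y",lo.round(3),k.sum(),"x",q[k,0].min().round(3),q[k,0].max().round(3),"z",q[k,2].min().round(3),q[k,2].max().round(3),"rows",v[k].min(),v[k].max())
E
```

```text
wrist0 y -0.11 7153 x -0.017 0.004 z -0.068 0.068 rows 328 383
wrist0 y -0.1 9878 x -0.015 0.012 z -0.07 0.07 rows 309 383
wrist0 y -0.09 2333 x -0.013 0.003 z -0.07 0.07 rows 295 332
wrist0 y -0.08 2080 x -0.01 0.013 z -0.057 0.057 rows 277 335
wrist0 y -0.07 2028 x -0.01 0.013 z -0.057 0.057 rows 262 330
wrist0 y -0.06 1567 x -0.01 0.013 z -0.056 0.057 rows 250 313
wrist0 y -0.05 548 x -0.01 0.013 z -0.053 0.05 rows 248 296
w1 y -0.11 10688 x -0.018 0.003 z -0.058 0.056 rows 322 383
w1 y -0.1 6424 x -0.017 0.01 z -0.05 0.049 rows 312 383
w1 y -0.09 8045 x -0.014 0.013 z -0.041 0.04 rows 288 374
w1 y -0.08 2467 x -0.013 0.013 z -0.033 0.031 rows 276 351
w1 y -0.07 1158 x -0.011 0.012 z -0.014 0.013 rows 263 327
w1 y -0.06 914 x -0.011 -0.005 z -0.014 0.013 rows 250 274
w1 y -0.05 733 x -0.011 -0.005 z -0.014 0.013 rows 238 260
w1 y -0.04 235 x -0.011 -0.005 z -0.013 0.011 rows 234 248
w2 y -0.11 10760 x -0.017 0.003 z -0.058 0.057 rows 323 383
w2 y -0.1 6526 x -0.017 0.011 z -0.05 0.048 rows 313 383
w2 y -0.09 8130 x -0.013 0.014 z -0.042 0.04 rows 289 375
w2 y -0.08 2590 x -0.013 0.015 z -0.034 0.032 rows 276 351
w2 y -0.07 1144 x -0.011 0.013 z -0.014 0.013 rows 263 327
w2 y -0.06 923 x -0.011 -0.004 z -0.014 0.013 rows 250 274
w2 y -0.05 738 x -0.01 -0.004 z -0.014 0.013 rows 239 260
w2 y -0.04 257 x -0.01 -0.005 z -0.013 0.012 rows 234 249
w2 y -0.01 7202 x -0.013 0.03 z -0.069 0.012 rows 199 273
w2 y -0.0 3093 x -0.03 0.03 z -0.07 0.042 rows 164 261
w2 y 0.01 8366 x -0.03 0.03 z -0.07 0.043 rows 163 260
```

```bash
python3 - <<'E'
from h import *
d=snap("side","s2")
print(proj(d,[[.4824,-.02,.0401],[.4824,-.02,.0751],[.4696,-.0108,.043]]).round(1))
i=d["frame"][130:250,180:340,::-1]
cv2.imwrite("pics/s2c.png",cv2.resize(i,None,fx=5,fy=5,interpolation=2))
E
```

```text
[[250.2 201.4]
 [250.3 192.5]
 [253.  202.4]]
```

View pics/s2c.png

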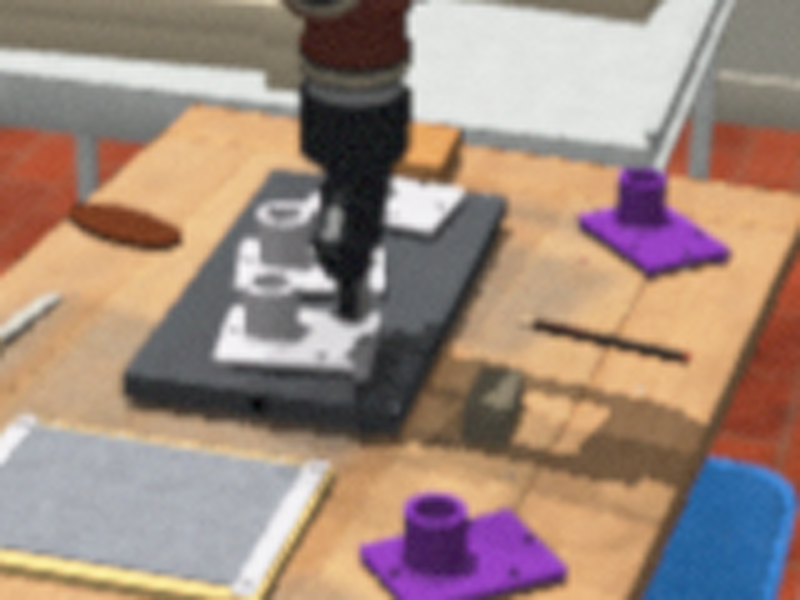

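Both the wrist depth and the side view (tip at pixel (250,194), expected (250,201)) put the real fingertips about 35 mm above the reported TCP. I'll allow for that: contact with a 43 mm high plate top should come at a reported z of about 0.008.

Request:
servo_tool(commands=[0,0,0,0,1.5,0,0,0,0,0,0,1,0,0,0,0,0,0,0,0,0])

```text
t: 5.6
tool_pos: [0.4833, -0.0202, 0.0151]
tool_rot: [-1.576, -0.009, 0.004]
contact_force: [-0.2, -0.5, 0.1]
opening: -0.0001
```

Request:
servo_tool(commands=[0,0,0,0,0.15,0,0,0,0,0,0,0,0,0])

```text
t: 5.8
tool_pos: [0.4833, -0.0203, 0.0136]
tool_rot: [-1.576, -0.009, 0.004]
contact_force: [0.2, 1.1, -0.8]
opening: -0.0
```

Request:
servo_tool(commands=[0,0,0,0,0.25,0,0,0,0,0,0,0,0,0])

```text
t: 6.0
tool_pos: [0.4847, -0.0205, 0.0129]
tool_rot: [-1.577, -0.01, 0.002]
contact_force: [0.3, 0.6, -0.1]
opening: 0.0001
```

Request:
servo_tool(commands=[0,0,0,0,0.15,0,0,0,0,0,0,0,0,0])

```text
t: 6.2
tool_pos: [0.4857, -0.0207, 0.0126]
tool_rot: [-1.577, -0.012, 0.0]
contact_force: [1.1, -0.4, -0.3]
opening: 0.0002
```

Request:
servo_tool(commands=[0,0,0,0,0.1,0,0,0,0,0,0,0,0,0])

```text
t: 6.4
tool_pos: [0.486, -0.0207, 0.0125]
tool_rot: [-1.577, -0.012, 0.0]
contact_force: [0.7, 0.3, -0.3]
opening: -0.0002
```

```bash
python3 - <<'E'
from h import *
from station import monitor
o=monitor.get_obs();print(o["q"].round(3),o["effort"].round(2),o["contact_force"].round(2),o["tool_pos"].round(4))
d=snap("wrist","w3");covers_planes(d)
M=R.from_rotvec(o["tool_rot"]).as_matrix();t=(cloud(d)-o["tool_pos"])@M
m=(abs(t[...,0]+.008)<.005)&(abs(t[...,2])<.013)&(t[...,1]>-.06)&(t[...,1]<-.02);print(t[m][:,1].max())
cv2.imwrite("pics/w3c.png",cv2.resize(d["frame"][180:300,180:340,::-1],None,fx=5,fy=5,interpolation=2))
E
```

```text
[-0.193 -0.087  2.085 -0.005  1.134 -1.769] [ 0.000e+00 -2.821e+01 -3.204e+01 -1.000e-02  1.000e-02  0.000e+00] [ 0.66  0.28 -0.35] [ 0.486  -0.0207  0.0125]
A 7262 z 0.0426 slopes [0.0157 0.0023] res 0.0006 xy [ 0.491 -0.055]
B 4613 z 0.0426 slopes [ 0.0096 -0.031 ] res 0.00071 xy [ 0.524 -0.135]
C few 0
-0.02508800679620566
```

View pics/w3c.png

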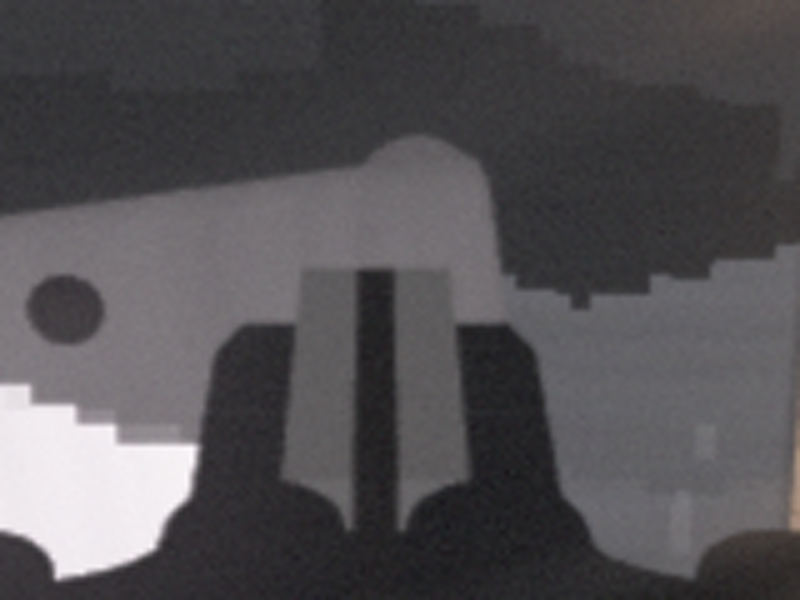

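```bash
python3 - <<'E'
from h import *
a=snap("side","s3")["frame"];b=snap("top","t3")["frame"]
cv2.imwrite("pics/s3b.png",cv2.resize(np.vstack([a[:300],b[80:380]])[...,::-1],(512,600)))
cv2.imwrite("pics/s3c.png",cv2.resize(a[130:250,180:340,::-1],None,fx=5,fy=5,interpolation=2))
E
```

```text
(no output)
```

View pics/s3b.png

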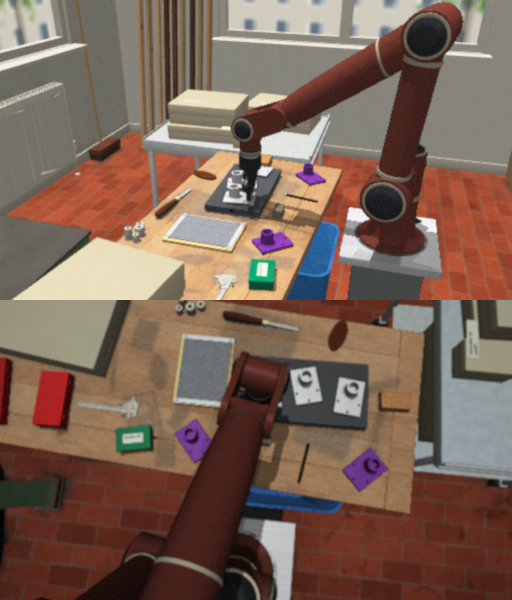

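View pics/s3c.png

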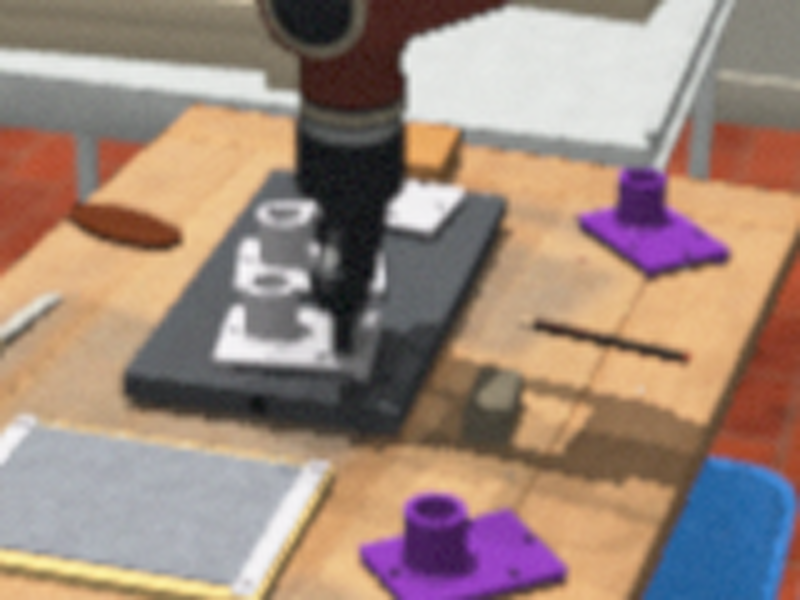

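Request:
servo_tool(commands=[0,0,0,0,0.2,0,0])

```text
t: 6.65
tool_pos: [0.4861, -0.0207, 0.0122]
tool_rot: [-1.577, -0.011, 0.002]
contact_force: [-12.4, 1.8, 25.0]
opening: 0.0
```

```bash
python3 - <<'E'
from h import *
from station import monitor
o=monitor.get_obs();print(o["q"].round(4),o["effort"].round(2),o["contact_force"].round(2),o["wrist_torque"].round(2),o["tool_pos"].round(4))
E
```

```text
[-0.1926 -0.0846  2.0841 -0.0052  1.1351 -1.7693] [ -0.71 -18.55 -25.99   0.07  -3.26   0.  ] [-12.36   1.79  25.05] [0.34 1.99 0.  ] [ 0.4861 -0.0207  0.0122]
```

Ending on a pressing row shows contact: 25 N with no give at reported z=0.0122, so A's +y corner is firm. A hold row relaxes the force, so I'll use smaller steps and read on the pressing row. Next is A's -y corner.

Request:
servo_tool(commands=[0,0,0,0,-1,0,0,0,0,0,0.3,0,-3,0,0,0.01,0,0.3,0,-2.7,0,0,0,0,0,0.4,0,0,0,0,0,0,0,0,0])

```text
t: 7.15
tool_pos: [0.493, -0.0787, 0.019]
tool_rot: [-1.577, -0.005, -0.006]
contact_force: [-0.4, 0.6, -0.8]
opening: -0.0001
```

```bash
python3 - <<'E'
from h import *
plan([0.490,-0.078,0.0145],1.5708)
E
```

```text
t 7.15 pos [ 0.493  -0.0787  0.019 ] jaw heading 1.57 tilt [ 0.007 -0.006 -1.   ]
shift cm [-0.3   0.45  0.08] turn [ 0.006 -0.001  0.007] F [-0.39  0.56 -0.84] open -0.0001
```

Request:
servo_tool(commands=[0.006,0,0.007,-0.3,0.45,0,0,0,0,0,0,0,0,0,0,0,0,0,0.07,0,0])

```text
t: 7.45
tool_pos: [0.4889, -0.0769, 0.0126]
tool_rot: [-1.569, 0.0, 0.002]
contact_force: [-0.1, 0.7, 0.6]
opening: -0.0
```

Request:
servo_tool(commands=[0,0,0,0,0.07,0,0])

```text
t: 7.55
tool_pos: [0.4888, -0.0768, 0.0123]
tool_rot: [-1.57, 0.0, 0.003]
contact_force: [-3.8, -2.0, 8.0]
opening: 0.0002
```

Request:
servo_tool(commands=[0,0,0,0,0.07,0,0])

```text
t: 7.65
tool_pos: [0.4888, -0.0769, 0.0123]
tool_rot: [-1.571, 0.0, 0.005]
contact_force: [-4.1, -0.8, 5.8]
opening: 0.0002
```

Request:
servo_tool(commands=[0,0,0,0,0.07,0,0])

```text
t: 7.75
tool_pos: [0.4888, -0.0769, 0.0123]
tool_rot: [-1.572, -0.0, 0.006]
contact_force: [-1.9, -0.8, 4.8]
opening: 0.0002
```

A's -y corner is firm too, at the same height (0.0123, 5–8 N), so A is sound. Now B's +y corner.

Request:
servo_tool(commands=[0,0,0,0,-1.2,0,0,0,0,0,0.7,0,-3,0,0,0,-0.005,0.7,0,-2.5,0,0,0,0,0,0,0,0,0,0,0,0,0.4,0,0,0,0,0,0,0,0,0])

```text
t: 8.35
tool_pos: [0.5048, -0.1311, 0.0238]
tool_rot: [-1.571, -0.009, 0.001]
contact_force: [-1.0, -0.1, -0.1]
opening: -0.0001
```

```bash
python3 - <<'E'
from h import *
plan([0.504,-0.137,0.0140],1.5708)
E
```

```text
t 8.35 pos [ 0.5048 -0.1311  0.0238] jaw heading 1.5776 tilt [ 0.005 -0.    -1.   ]
shift cm [-0.09  0.98 -0.59] turn [0.    0.007 0.005] F [-0.97 -0.13 -0.06] open -0.0001
```

Request:
servo_tool(commands=[0,0.007,0.005,0,0.5,-0.6,0,0,0,0,0,0.35,0,0,0,0,0,0,0,0,0])

```text
t: 8.65
tool_pos: [0.5041, -0.1355, 0.0141]
tool_rot: [-1.57, -0.0, 0.002]
contact_force: [-0.0, 0.3, 0.5]
opening: 0.0001
```

Request:
servo_tool(commands=[0,0,0,0,0.07,0,0])

```text
t: 8.75
tool_pos: [0.5039, -0.1352, 0.0131]
tool_rot: [-1.57, 0.0, 0.003]
contact_force: [-0.2, -0.1, -0.3]
opening: -0.0002
```

Request:
servo_tool(commands=[0,0,0,0,0.07,0,0])

```text
t: 8.85
tool_pos: [0.5037, -0.135, 0.0123]
tool_rot: [-1.57, 0.0, 0.003]
contact_force: [-2.8, 0.5, 6.7]
opening: 0.0001
```

Request:
servo_tool(commands=[0,0,0,0,0.07,0,0])

```text
t: 8.95
tool_pos: [0.5037, -0.135, 0.0123]
tool_rot: [-1.57, 0.001, 0.004]
contact_force: [-3.4, 0.2, 8.6]
opening: 0.0004
```

Request:
servo_tool(commands=[0,0,0,0,0.07,0,0])

```text
t: 9.05
tool_pos: [0.5037, -0.135, 0.0123]
tool_rot: [-1.57, 0.001, 0.005]
contact_force: [-3.2, 0.5, 5.4]
opening: -0.0
```

B's +y corner is firm at 0.0123. Now B's -y corner, target (0.519,-0.194).

Request:
servo_tool(commands=[0,0,0,0,-1.2,0,0,0,0,0,0.7,0,-3,0,0,0,-0.005,0.7,0,-2.5,0,0,0,0,0,0,-0.4,0,0,0,0,0,0.6,0,0,0,0,0,0,0,0,0])

```text
t: 9.65
tool_pos: [0.5197, -0.1949, 0.0219]
tool_rot: [-1.571, -0.007, -0.001]
contact_force: [0.5, -0.2, -0.9]
opening: -0.0005
```

```bash
python3 - <<'E'
from h import *
plan([0.519,-0.194,0.0140],1.5708)
E
```

```text
t 9.65 pos [ 0.5197 -0.1949  0.0219] jaw heading 1.5746 tilt [ 0.006 -0.    -1.   ]
shift cm [-0.08  0.78  0.09] turn [0.    0.004 0.006] F [ 0.45 -0.15 -0.93] open -0.0005
```

Request:
servo_tool(commands=[0,0.004,0.006,0,0.5,0,0,0,0,0,0,0.2,0,0,0,0,0,0,0,0,0])

```text
t: 9.95
tool_pos: [0.5188, -0.1926, 0.0136]
tool_rot: [-1.57, 0.001, 0.003]
contact_force: [0.7, -0.2, 0.1]
opening: 0.0001
```

Request:
servo_tool(commands=[0,0,0,0,0.07,0,0])

```text
t: 10.05
tool_pos: [0.5187, -0.192, 0.0126]
tool_rot: [-1.569, 0.001, 0.004]
contact_force: [-0.3, 0.6, -0.3]
opening: 0.0002
```

Request:
servo_tool(commands=[0,0,0,0,0.07,0,0])

```text
t: 10.15
tool_pos: [0.5187, -0.192, 0.0123]
tool_rot: [-1.57, 0.001, 0.005]
contact_force: [-2.7, 0.9, 6.5]
opening: -0.0
```

Request:
servo_tool(commands=[0,0,0,0,0.07,0,0])

```text
t: 10.25
tool_pos: [0.5187, -0.192, 0.0123]
tool_rot: [-1.57, 0.001, 0.005]
contact_force: [-3.1, 0.6, 5.9]
opening: 0.0004
```

Request:
servo_tool(commands=[0,0,0,0,0.07,0,0])

```text
t: 10.35
tool_pos: [0.5186, -0.192, 0.0123]
tool_rot: [-1.57, 0.001, 0.006]
contact_force: [-3.2, 0.7, 5.2]
opening: 0.0002
```

B is firm on both corners, which leaves C. I'll confirm that directly, starting with its +y corner at (0.492,-0.251).

Request:
servo_tool(commands=[0,0,0,0,-1.2,0,0,0,0,0,-1.3,0,-3,0,0,0,-0.005,-1.3,0,-2.5,0,0,0,0,0,0,-0.4,0,0,0,0,0,0.6,0,0,0,0,0,0,0,0,0])

```text
t: 10.95
tool_pos: [0.4947, -0.2526, 0.0219]
tool_rot: [-1.572, -0.008, -0.002]
contact_force: [-0.3, 0.4, -0.4]
opening: 0.0003
```

```bash
python3 - <<'E'
from h import *
plan([0.492,-0.251,0.0140],1.5708)
E
```

```text
t 10.95 pos [ 0.4947 -0.2526  0.0219] jaw heading 1.575 tilt [ 0.006 -0.001 -1.   ]
shift cm [-0.28  0.78  0.16] turn [0.001 0.004 0.006] F [-0.3   0.39 -0.41] open 0.0003
```

Request:
servo_tool(commands=[0,0.004,0.006,-0.2,0.5,0.1,0,0,0,0,0,0.2,0,0,0,0,0,0,0,0,0])

```text
t: 11.25
tool_pos: [0.4932, -0.2494, 0.0137]
tool_rot: [-1.571, -0.001, 0.003]
contact_force: [-0.3, -0.4, 0.6]
opening: -0.0
```

Request:
servo_tool(commands=[0,0,0,0,0.07,0,0])

```text
t: 11.35
tool_pos: [0.4933, -0.2488, 0.0127]
tool_rot: [-1.57, -0.002, 0.003]
contact_force: [0.1, -0.3, -0.3]
opening: -0.0002
```

Request:
servo_tool(commands=[0,0,0,0,0.07,0,0])

```text
t: 11.45
tool_pos: [0.4933, -0.2486, 0.012]
tool_rot: [-1.57, -0.002, 0.004]
contact_force: [-0.8, 0.7, 1.7]
opening: 0.0001
```

Request:
servo_tool(commands=[0,0,0,0,0.07,0,0])

```text
t: 11.55
tool_pos: [0.4932, -0.2485, 0.0114]
tool_rot: [-1.57, -0.001, 0.005]
contact_force: [-1.1, 0.2, 2.4]
opening: 0.0001
```

Request:
servo_tool(commands=[0,0,0,0,0.07,0,0])

```text
t: 11.65
tool_pos: [0.4931, -0.2484, 0.0108]
tool_rot: [-1.57, -0.001, 0.005]
contact_force: [-1.8, 0.5, 1.4]
opening: 0.0003
```

C's +y corner gives way at only 1.5–2.5 N, already 1.5 mm below the firm height. I'll press two more steps and check the tilt from depth.

Request:
servo_tool(commands=[0,0,0,0,0.07,0,0,0,0,0,0,0.07,0,0])

```text
t: 11.85
tool_pos: [0.493, -0.2482, 0.0099]
tool_rot: [-1.569, -0.001, 0.005]
contact_force: [-3.6, 2.8, 6.6]
opening: -0.0
```

```bash
python3 - <<'E'
from h import *
d=snap("wrist","w4");covers_planes(d)
E
```

```text
A few 0
B 10321 z 0.0425 slopes [ 0.0038 -0.0003] res 0.00055 xy [ 0.521 -0.154]
C 9889 z 0.0421 slopes [ 0.0291 -0.0509] res 0.00057 xy [ 0.496 -0.293]
```

View pics/w4.png

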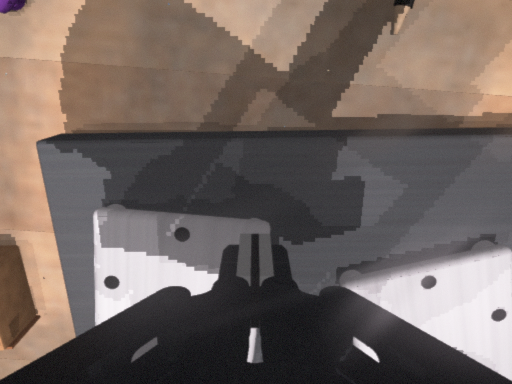

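C's measured tilt is slopes (0.029, -0.051), about 0.059 rad about the diagonal, while B stays flat. So C, the right-most cover in the top view at (349,175), is the faulty one. I'll lift, open and take a closer view of C.

Request:
servo_tool(commands=[0,0,0,0,-2,0,0,0,0,0,0,-4,0,0,0,0,0,-1,-4,-0.5,0.5,0,0.05,0,-1.5,-4,-1,1,0,0.06,0,-1.5,-4,-1,1,0,0,0,-1,-1,-1,1,0,0,0,0,0,0,1,0,0,0,0,0,0,1,0,0,0,0,0,0,1])

```text
t: 12.8
tool_pos: [0.4402, -0.2825, 0.202]
tool_rot: [-1.567, 0.089, -0.082]
contact_force: [1.2, -1.0, -1.4]
opening: 0.0856
```

```bash
python3 - <<'E'
from h import *
d=snap("wrist","w5");plan([0.552,-0.288,0.08],1.461)
covers_planes(d)
E
```

```text
t 12.85 pos [ 0.44   -0.2822  0.2015] jaw heading 1.462 tilt [-0.005  0.003 -1.   ]
shift cm [11.26 12.1   0.61] turn [-0.002  0.001 -0.005] F [ 0.16  0.89 -0.28] open 0.0854
A 3934 z 0.0424 slopes [0.002  0.0026] res 0.00073 xy [ 0.519 -0.059]
B 3621 z 0.0426 slopes [ 0.0019 -0.0011] res 0.0007 xy [ 0.532 -0.157]
C 4750 z 0.0427 slopes [ 0.0014 -0.0011] res 0.00068 xy [ 0.519 -0.287]
```

View pics/w5.png

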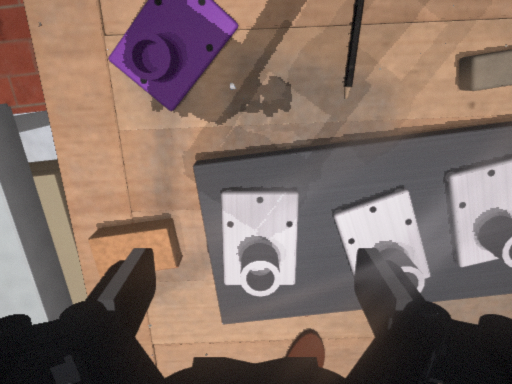

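All three covers are visible, with C at (260,240), its stub ring at (260,278), and C level again. Measuring C.

```bash
python3 - <<'E'
from h import *
d=dict(np.load("pics/w5.npz"));P=cloud(d);im=d["frame"];hsv=cv2.cvtColor(im,cv2.COLOR_RGB2HSV)
m=((hsv[...,1]<60)&(hsv[...,2]>110)&(P[...,2]>.037)&(P[...,2]<.05)&(P[...,0]>.44)&(P[...,0]<.63)).astype(np.uint8)
for n,(a,b) in zip("ABC",((-0.10,0.01),(-0.215,-0.105),(-0.34,-0.235))):
    k=(m>0)&(P[...,1]>a)&(P[...,1]<b);q=ray(d,np.argwhere(k)[:,::-1],0.043)[:,:2].astype(np.float32)
    if len(q)>100: r=cv2.minAreaRect(q);print(n,r,cv2.boxPoints(r).round(4).tolist())
s=(P[...,2]>.079)&(P[...,2]<.09)&(P[...,1]<-.25)&(P[...,1]>-.33)&(P[...,0]>.52)&(P[...,0]<.59)&(hsv[...,2]>110)
ct=max(cv2.findContours(s.astype(np.uint8),cv2.RETR_EXTERNAL,cv2.CHAIN_APPROX_NONE)[0],key=cv2.contourArea)
w=ray(d,ct[:,0],.083)[:,:2].astype(np.float32)
print("ring",cv2.minEnclosingCircle(w),cv2.fitEllipse(w),"z",np.median(P[s][:,2]))
s2=(P[...,2]>.055)&(P[...,2]<.078)&(P[...,1]<-.25)&(P[...,1]>-.33)&(P[...,0]>.52)&(P[...,0]<.59)
print("stub side y range",np.percentile(P[s2][:,1],[2,98]),"xmin",np.percentile(P[s2][:,0],2))
E
```

```text
A ((0.5292927622795105, -0.0538635216653347), (0.10983362048864365, 0.06207810714840889), 8.928738594055176) [[0.4702000021934509, -0.031700000166893005], [0.4799000024795532, -0.09300000220537186], [0.5884000062942505, -0.07599999755620956], [0.5787000060081482, -0.014700000174343586]]
B ((0.5530807375907898, -0.15703095495700836), (0.10928858816623688, 0.07902538776397705), 14.608657836914062) [[0.490200012922287, -0.13259999454021454], [0.510200023651123, -0.20900000631809235], [0.6158999800682068, -0.18150000274181366], [0.5960000157356262, -0.10499999672174454]]
C ((0.5309320688247681, -0.28782516717910767), (0.07919465750455856, 0.1089741438627243), 83.78015899658203) [[0.4724999964237213, -0.3212999999523163], [0.5807999968528748, -0.33309999108314514], [0.5893999934196472, -0.25440001487731934], [0.4810999929904938, -0.2425999939441681]]
ring ((0.5519338846206665, -0.28997859358787537), 0.020532652735710144) ((0.5517974495887756, -0.29004356265068054), (0.03911945968866348, 0.03977140784263611), 78.69669342041016) z 0.08263879587249817
stub side y range [-0.30678306 -0.27187167] xmin 0.5326706087371165
```

Request:
servo_tool(commands=[0,0,0,3.5,2.5,0.2,1,0,0,0,3.5,2.5,0.2,1,0,0,0,3,2.5,0,1,0,0,0,0.8,2,0,1,0,0,0,0,0.5,0,1,0,0,0,0,0,0,1])

```text
t: 13.45
tool_pos: [0.5492, -0.2846, 0.0877]
tool_rot: [-1.56, 0.094, -0.07]
contact_force: [-0.4, -0.2, 0.5]
opening: 0.0852
```

```bash
python3 - <<'E'
from h import *
d=snap("wrist","w6");plan([0.552,-0.2895,0.0145],1.4622)
E
```

```text
t 13.5 pos [ 0.549  -0.2846  0.088 ] jaw heading 1.4659 tilt [-0.015  0.01  -1.   ]
shift cm [ 0.47  7.34 -0.52] turn [-0.008  0.004 -0.016] F [-0.9   0.04  0.78] open 0.085
```

View pics/w6.png

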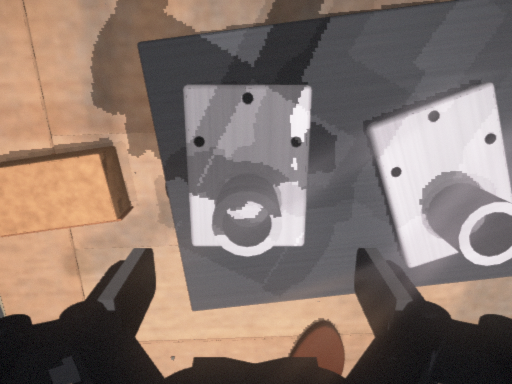

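```bash
cat >> h.py <<'E'
def ring(d,cx,cy,z=.083):
    P=cloud(d)
    s=(P[...,2]>z-.004)&(P[...,2]<z+.006)&(abs(P[...,1]-cy)<.035)&(abs(P[...,0]-cx)<.035)
    ct=max(cv2.findContours(s.astype(np.uint8),cv2.RETR_EXTERNAL,cv2.CHAIN_APPROX_NONE)[0],key=cv2.contourArea)
    w=ray(d,ct[:,0],z)[:,:2].astype(np.float32)
    print("ring",cv2.minEnclosingCircle(w),cv2.fitEllipse(w),"z",np.median(P[s][:,2]).round(4))
E
python3 - <<'E'
from h import *
d=dict(np.load("pics/w6.npz"));ring(d,.552,-.289)
E
```

```text
ring ((0.5518529415130615, -0.2897789180278778), 0.020556000992655754) ((0.5518758893013, -0.28973257541656494), (0.03902376443147659, 0.04020772501826286), 81.2385482788086) z 0.0826
```

The stub axis measures (0.552,-0.290) in both views, diameter about 40 mm. Aligning and descending.

Request:
servo_tool(commands=[-0.008,0.004,-0.016,0.4,0.5,-0.5,1,0,0,0,0,1,0,1,0,0,0,0,1,0,1,0,0,0,0,0,0,1])

```text
t: 13.9
tool_pos: [0.5528, -0.2916, 0.0646]
tool_rot: [-1.572, 0.082, -0.091]
contact_force: [-0.2, 0.7, -0.1]
opening: 0.0853
```

```bash
python3 - <<'E'
from h import *
plan([0.552,-0.2898,0.0145],1.4622)
E
```

```text
t 13.9 pos [ 0.5528 -0.2916  0.0646] jaw heading 1.4605 tilt [ 0.006 -0.004 -1.   ]
shift cm [-0.13  5.01  0.19] turn [ 0.003 -0.002  0.006] F [-0.2   0.69 -0.07] open 0.0853
```

Request:
servo_tool(commands=[0.003,0,0.006,-0.1,1,0.2,1,0,0,0,0,1.5,0,1,0,0,0,0,1.2,0,1,0,0,0,0,0.5,0,1,0,0,0,0,0,0,1])

```text
t: 14.4
tool_pos: [0.5516, -0.2894, 0.0188]
tool_rot: [-1.569, 0.087, -0.086]
contact_force: [-0.2, 0.8, 0.2]
opening: 0.0856
```

```bash
python3 - <<'E'
from h import *
plan([0.552,-0.2898,0.0145],1.4622)
E
```

```text
t 14.4 pos [ 0.5516 -0.2894  0.0188] jaw heading 1.4601 tilt [-0.001  0.    -1.   ]
shift cm [ 0.04  0.43 -0.03] turn [-0.    -0.002 -0.001] F [-0.15  0.8   0.24] open 0.0856
```

Request:
servo_tool(commands=[0,0,0,0,0.35,0,1,0,0,0,0,0,0,0.8,0,0,0,0,0,0,0.6,0,0,0,0,0,0,0.5,0,0,0,0,0,0,0.45,0,0,0,0,0,0,0.4], grip_force=30)

```text
t: 15.0
tool_pos: [0.5524, -0.2897, 0.016]
tool_rot: [-1.569, 0.086, -0.088]
contact_force: [0.5, -0.4, -2.1]
opening: 0.0398
```

```bash
python3 - <<'E'
from h import *
plan([0.552,-0.2898,0.0145],1.4622)
d=snap("wrist","w7")
covers_planes(d)
E
```

```text
t 15.0 pos [ 0.5524 -0.2897  0.016 ] jaw heading 1.4601 tilt [ 0.001 -0.    -1.   ]
shift cm [-0.04  0.15 -0.02] turn [ 0.    -0.002  0.001] F [ 0.48 -0.4  -2.12] open 0.0398
A few 0
B 11080 z 0.0425 slopes [-0.0018  0.0156] res 0.00064 xy [ 0.55  -0.185]
C 23949 z 0.0427 slopes [ 0.0027 -0.0024] res 0.00061 xy [ 0.51  -0.285]
```

View pics/w7.png

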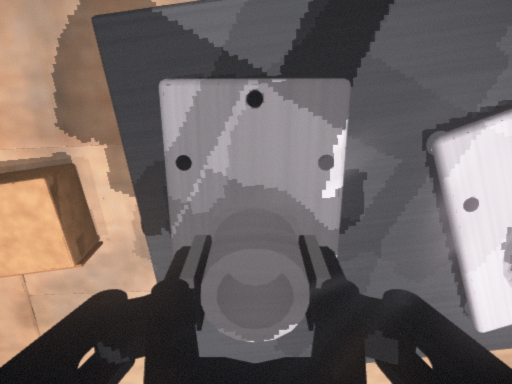

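The stub is held at opening 39.8 mm, square to the cover. I'll tighten and lift a little.

Request:
servo_tool(commands=[0,0,0,0,0,0,0,0,0,0,0,0,0,0,0,0,0,0,-0.5,0,0,0,0,0,0,-1,0,0,0,0,0,0,-2,0,0,0,0,0,0,-2,0,0,0,0,0,0,0,0,0], grip_force=90)

```text
t: 15.75
tool_pos: [0.5492, -0.2878, 0.0697]
tool_rot: [-1.565, 0.092, -0.082]
contact_force: [1.1, -0.4, -4.5]
opening: 0.0382
```

```bash
python3 - <<'E'
from h import *
plan([0.552,-0.2898,0.0145],1.4622)
d=snap("wrist","w8")
P=cloud(d);hsv=cv2.cvtColor(d["frame"],cv2.COLOR_RGB2HSV)
o=__import__("station").monitor.get_obs();M=R.from_rotvec(o["tool_rot"]).as_matrix();t=(P-o["tool_pos"])@M
for r,c in [(100,200),(100,300),(150,200),(150,300),(200,190),(200,330)]: print((r,c),t[r,c].round(4))
d=dict(np.load("pics/top0.npz"));im=d["frame"];h=cv2.cvtColor(im,cv2.COLOR_RGB2HSV);P=cloud(d)
m=((h[...,1]<70)&(h[...,2]>60)&(P[...,2]<.03)&(P[...,2]>.005)).astype(np.uint8)
m[:,:165]=0;m[:,242:]=0;m[:105]=0;m[195:]=0
m=cv2.morphologyEx(m,cv2.MORPH_OPEN,np.ones((3,3)))
ct=max(cv2.findContours(m,cv2.RETR_EXTERNAL,cv2.CHAIN_APPROX_NONE)[0],key=cv2.contourArea)
print(cv2.boundingRect(ct),"sheet+strips",cv2.minAreaRect(ray(d,ct[:,0],.015)[:,:2].astype(np.float32)))
g=m.copy();g[(h[...,2]>150)]=0;g=cv2.morphologyEx(g,cv2.MORPH_OPEN,np.ones((3,3)))
ct=max(cv2.findContours(g,cv2.RETR_EXTERNAL,cv2.CHAIN_APPROX_NONE)[0],key=cv2.contourArea)
print(cv2.boundingRect(ct),"sheet",cv2.minAreaRect(ray(d,ct[:,0],.014)[:,:2].astype(np.float32)))
E
```

```text
t 15.75 pos [ 0.5492 -0.2878  0.0697] jaw heading 1.4602 tilt [-0.006  0.004 -1.   ]
shift cm [ 0.33  5.52 -0.19] turn [-0.003 -0.002 -0.007] F [ 1.1  -0.41 -4.48] open 0.0382
(100, 200) [-0.0652 -0.0283 -0.0233]
(100, 300) [-0.0651 -0.0272  0.0181]
(150, 200) [-0.0443 -0.0289 -0.0243]
(150, 300) [-0.0442 -0.0285  0.0188]
(200, 190) [-0.021  -0.0278 -0.0301]
(200, 330) [-0.0212 -0.0283  0.0332]
(173, 114, 62, 73) sheet+strips ((0.5807129740715027, 0.16231562197208405), (0.2280229926109314, 0.16746802628040314), 0.27169978618621826)
(176, 118, 56, 64) sheet ((0.5813931226730347, 0.1629764884710312), (0.19620391726493835, 0.15140603482723236), 0.0006458392017520964)
```

View pics/w8.png

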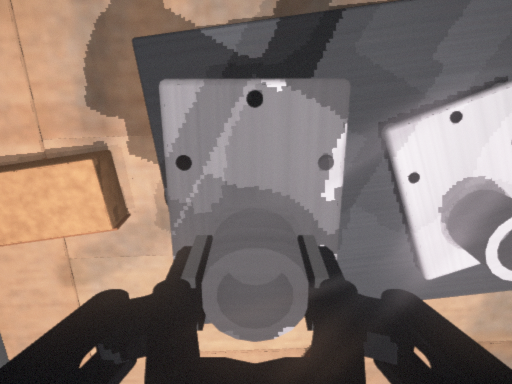

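The lift is good: Fz is -4.5 N, which matches 0.45 kg, and the plate is level in the tool frame with its top 28 mm behind the TCP, so the pads are 15 mm behind it. I'll carry it high, stopping to view the board beside the cover.

Request:
servo_tool(commands=[0,0,0,0,-2,0,0,0,0,0,0,-3,0,0,0,0,0,-0.5,-3,1,0,0,-0.03,0,-1,-3,2,0,0,-0.04,0,-1.5,-3,3,0,0,-0.04,0,-1.5,-3,3,0,0,0,0,-1.5,-2,3.5,0,0,0,0,-1.5,-1,3.5,0,0,0,0,-1.5,0,3.5,0,0,0,0,-1,0,3,0,0,0,0,-0.5,0,2,0,0,0,0,0,0,1,0,0,0,0,0,0,0,0,0,0,0,0,0,0,0])

```text
t: 17.2
tool_pos: [0.4409, -0.0189, 0.2612]
tool_rot: [-1.55, 0.025, 0.027]
contact_force: [-0.4, -0.5, -3.9]
opening: 0.0384
```

```bash
python3 - <<'E'
from h import *
plan([0.60,0.163,0.25],1.5708)
d=snap("wrist","w9")
E
```

```text
t 17.2 pos [ 0.4409 -0.0189  0.2612] jaw heading 1.5718 tilt [-0.034  0.02  -0.999]
shift cm [15.97  0.96 18.15] turn [-0.02   0.001 -0.034] F [-0.42 -0.48 -3.88] open 0.0384
```

View pics/w9.png

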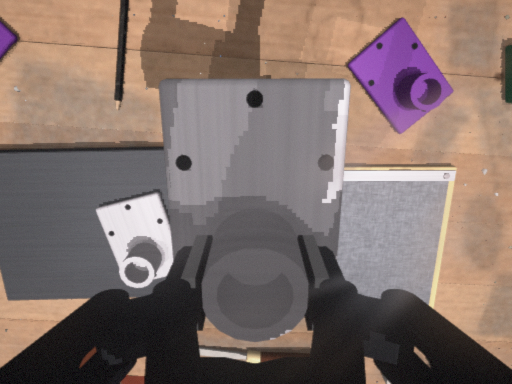

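Request:
servo_tool(commands=[-0.02,0,-0.034,0,0,-1.5,0,0,0,0,0,0,-2,0,0,0,0,0,0,0,0])

```text
t: 17.55
tool_pos: [0.4414, -0.0576, 0.2594]
tool_rot: [-1.571, 0.002, -0.0]
contact_force: [0.3, 0.4, -4.2]
opening: 0.0381
```

```bash
python3 - <<'E'
from h import *
plan([0.60,0.163,0.25],1.5708)
d=snap("wrist","w10")
cv2.imwrite("pics/w10c.png",cv2.resize(d["frame"][140:330,320:512,::-1],None,fx=3.1,fy=3.1,interpolation=2))
P=cloud(d)
for uv in [(400,240),(420,176)]: print(P[uv[1],uv[0]].round(4))
E
```

```text
t 17.55 pos [ 0.4414 -0.0576  0.2594] jaw heading 1.5691 tilt [-0.001 -0.001 -1.   ]
shift cm [15.82  0.91 22.09] turn [ 0.001 -0.002 -0.001] F [ 0.34  0.43 -4.2 ] open 0.0381
[0.5773 0.1361 0.0135]
[0.4879 0.1501 0.0135]
```

View pics/w10c.png

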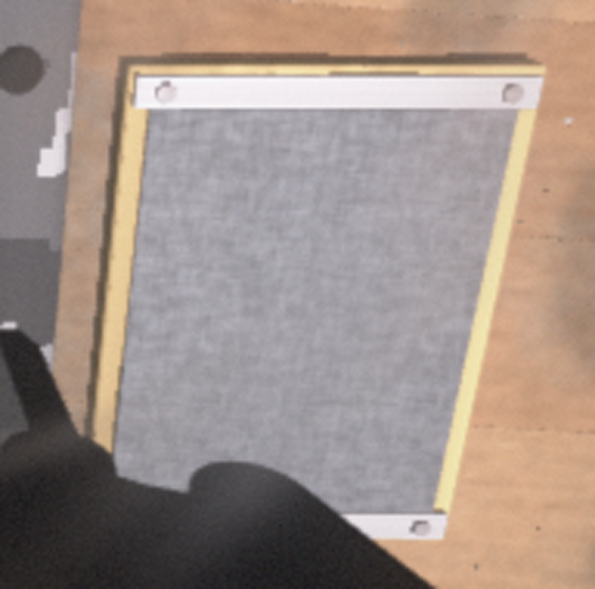

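The board is well in view. In the crop the near strip is at rows 75–108, the far strip at about 515–535, and the sheet lies between them. I'll fit the sheet edges.

```bash
python3 - <<'E'
from h import *
d=dict(np.load("pics/w10.npz"));im=d["frame"];h=cv2.cvtColor(im,cv2.COLOR_RGB2HSV).astype(int);P=cloud(d)
low=(h[...,1]<60)
L=[];Rr=[]
for v in range(180,300):
    row=low[v,330:500]&(P[v,330:500,2]<.03)
    idx=np.nonzero(row)[0]
    # longest run
    runs=np.split(idx,np.nonzero(np.diff(idx)>1)[0]+1);r=max(runs,key=len)
    if len(r)>80:
        if v<282: L.append((330+r[0]-.5,v))
        Rr.append((330+r[-1]+.5,v))
N=[];F=[]
val=h[...,2]
for u in range(372,485):
    c=val[165:185,u].astype(float); N.append((u,165+np.argmin(np.diff(c))+.5))
for u in range(435,459):
    c=val[295:312,u].astype(float); F.append((u,295+np.argmax(np.diff(c))+.5))
def line(pts,ax,z):
    w=ray(d,np.array(pts),z)[:,:2]
    i,j=(0,1) if ax=='x' else (1,0)
    for _ in range(4):
        p=np.polyfit(w[:,i],w[:,j],1);r=w[:,j]-np.polyval(p,w[:,i]);w=w[abs(r)<2*r.std()+1e-5]
    return p,len(w),r.std()
for n,pts,ax in (("left",L,'x'),("right",Rr,'x'),("near",N,'y'),("far",F,'y')):
    p,k,s=line(pts,ax,0.014 if ax=='x' else .0155);print(n,"slope",p[0].round(4),"at mid",np.polyval(p,.58 if ax=='x' else .163).round(4),k,s.round(5))
E
```

```text
left slope -0.0051 at mid 0.0831 76 0.00041
right slope -0.0042 at mid 0.2337 69 0.00068
near slope 0.0015 at mid 0.4854 111 0.0
far slope 0.0007 at mid 0.6796 24 0.0
```

```bash
cat >> h.py <<'E'
def held(d,o):
    """held plate's edges in the tool frame (plane at its measured height)"""
    M=R.from_rotvec(o["tool_rot"]).as_matrix();t=(cloud(d)-o["tool_pos"])@M
    m=(t[...,1]>-.036)&(t[...,1]<-.020)&(abs(t[...,2])<.06)&(t[...,0]<-.01)&(t[...,0]>-.1)
    m[:60]=0
    yy=np.median(t[m][:,1]);print("plate top at tool y",yy.round(4))
    q=t[m];A=np.c_[np.ones(len(q)),q[:,0],q[:,2]];print("plane",np.linalg.lstsq(A,q[:,1],rcond=None)[0].round(4))
    L=[];Rr=[];N=[]
    for v in range(95,190):
        i=np.nonzero(m[v])[0]
        if len(i)>50: L.append((i[0]-.5,v));Rr.append((i[-1]+.5,v))
    for u in range(185,330):
        i=np.nonzero(m[:,u])[0]
        if len(i)>30: N.append((u,i[0]-.5))
    Ki=np.linalg.inv(d["camera_matrix"]);T=d["cam_to_world"]
    def cast(p):
        p=np.array(p);c=np.c_[p,np.ones(len(p))]@Ki.T@T[:3,:3].T@M; o0=(T[:3,3]-o["tool_pos"])@M
        return o0+c*((yy-o0[1])/c[:,1])[:,None]
    for n,p,i,j,a in (("left",L,0,2,-.055),("right",Rr,0,2,-.055),("near",N,2,0,0)):
        w=cast(p);f=np.polyfit(w[:,i],w[:,j],1);r=w[:,j]-np.polyval(f,w[:,i]);k=abs(r)<2*r.std()+1e-5
        f=np.polyfit(w[k,i],w[k,j],1);print(n,"slope",f[0].round(4),"at mid",np.polyval(f,a).round(4),"sd",r[k].std().round(5))
E
python3 - <<'E'
from h import *
from station import monitor
held(dict(np.load("pics/w10.npz")),monitor.get_obs())
E
```

```text
plate top at tool y -0.0265
plane [-0.0273 -0.0158  0.0033]
left slope 0.0008 at mid -0.0408 sd 0.00012
right slope 0.0011 at mid 0.0376 sd 0.00013
near slope 0.0007 at mid -0.0746 sd 0.0
```

The held cover is centred in the tool: its near edge is at -74.6 mm and its sides at -40.8 and +37.6 mm. The board centre measures (0.5825, 0.1585) with yaw -0.005 rad. So the TCP goes to about (0.602, 0.160), with touchdown at a reported z of about 0.

Request:
servo_tool(commands=[0,0,0,1,0,1.3,0,0,0,0,2,0,2.7,0,0,0,0,2,0,2.7,0,0,0,0,2,0,2.7,0,0,0,0,2,0.5,2.7,0,0,0,0,2,1,2.7,0,0,0,0,1.5,2,2,0,0,0,0,1,3,1.4,0,0,0,0,0.3,3,0.7,0,0,0,0,0,3,0,0,0,0,0,0,2,0,0,0,0,0,0,1,0,0,0,0,0,0,0,0,0])

```text
t: 18.9
tool_pos: [0.5896, 0.1389, 0.095]
tool_rot: [-1.568, 0.014, -0.004]
contact_force: [0.5, -1.2, -5.3]
opening: 0.0381
```

```bash
python3 - <<'E'
from h import *
plan([0.602,0.160,0.04],1.565)
E
```

```text
t 18.9 pos [0.5896 0.1389 0.095 ] jaw heading 1.5597 tilt [-0.006  0.002 -1.   ]
shift cm [1.25 5.49 2.11] turn [-0.002 -0.005 -0.006] F [ 0.47 -1.24 -5.31] open 0.0381
```

Request:
servo_tool(commands=[0,-0.005,-0.006,0.6,0.5,1,0,0,0,0,0.6,1,1,0,0,0,0,0,1.5,0,0,0,0,0,0,1.5,0,0,0,0,0,0,0.5,0,0,0,0,0,0,0,0,0])

```text
t: 19.5
tool_pos: [0.6062, 0.1611, 0.045]
tool_rot: [-1.567, -0.0, -0.01]
contact_force: [-0.2, -0.2, -4.8]
opening: 0.0382
```

```bash
python3 - <<'E'
from h import *
from station import monitor
plan([0.602,0.160,0.01],1.565)
d=snap("wrist","w11");held(d,monitor.get_obs())
E
```

```text
t 19.5 pos [0.6062 0.1611 0.045 ] jaw heading 1.5647 tilt [ 0.006  0.004 -1.   ]
shift cm [-0.45  3.49 -0.13] turn [-0.004 -0.     0.006] F [-0.21 -0.23 -4.84] open 0.0382
plate top at tool y -0.0262
plane [-0.027  -0.0163  0.0026]
left slope 0.0017 at mid -0.0398 sd 0.00012
right slope 0.0014 at mid 0.0386 sd 0.00013
near slope -0.0052 at mid -0.0747 sd 0.00011
```

View pics/w11.png

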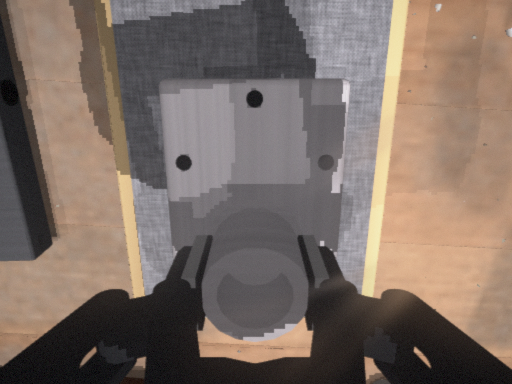

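```bash
cat >> h.py <<'E'
def sheet_sides(d,rows,z=.014,lo=(90,165),hi=(340,420)):
    """yellow wood strips: their inner edges, as world lines y(x)"""
    h=cv2.cvtColor(d["frame"],cv2.COLOR_RGB2HSV).astype(int);b=cv2.cvtColor(d["frame"],cv2.COLOR_RGB2LAB)[...,2].astype(float)
    out=[]
    for n,(a,c) in (("L",lo),("R",hi)):
        pts=[]
        for v in rows:
            g=np.diff(cv2.GaussianBlur(b[v:v+1,a:c],(3,1),0)[0])
            k=np.argmin(g) if n=="L" else np.argmax(g)
            pts.append((a+k+.5,v))
        w=ray(d,pts,z)[:,:2]
        for _ in range(5):
            f=np.polyfit(w[:,0],w[:,1],1);r=w[:,1]-np.polyval(f,w[:,0]);w=w[abs(r)<2*r.std()+1e-5]
        print(n,"slope",f[0].round(4),"y at .58",np.polyval(f,.58).round(4),len(w),r.std().round(5));out.append(np.polyval(f,.58))
    print("width",np.diff(out).round(4),"mid",np.mean(out).round(4))
E
python3 - <<'E'
from h import *
sheet_sides(dict(np.load("pics/w11.npz")),range(20,240))
E
```

```text
L slope -0.003 y at .58 0.0845 216 0.00017
R slope -0.0028 y at .58 0.2341 220 0.00017
width [0.1497] mid 0.1593
```

Request:
servo_tool(commands=[-0.004,0,0.018,-0.4,1,-0.1,0,0,0,0,0,0.8,0,0,0,0,0,0,0.5,0,0,0,0,0,0,0,0,0])

```text
t: 19.95
tool_pos: [0.6026, 0.1597, 0.0215]
tool_rot: [-1.571, 0.014, 0.003]
contact_force: [0.1, 0.1, -5.2]
opening: 0.0384
```

```bash
cat >> h.py <<'E'
def heldworld(d,o):
    P=cloud(d);M=R.from_rotvec(o["tool_rot"]).as_matrix();t=(P-o["tool_pos"])@M
    m=(t[...,1]>-.036)&(t[...,1]<-.020)&(abs(t[...,2])<.036)&(t[...,0]<-.03)&(t[...,0]>-.072);q=P[m];c=q.mean(0)
    s=np.linalg.lstsq(np.c_[np.ones(len(q)),q[:,:2]-c[:2]],q[:,2],rcond=None)[0];print("world z",s[0].round(4),"slopes",s[1:].round(4),"near edge z",(s[0]+s[1]*(o["tool_pos"][0]-.075-c[0])).round(4))
E
python3 - <<'E'
from h import *
from station import monitor
o=monitor.get_obs()
plan([0.602,0.160,0.0],1.566,o)
d=snap("wrist","w12");held(d,o);heldworld(d,o);sheet_sides(d,range(20,240))
E
```

```text
t 19.95 pos [0.6026 0.1597 0.0215] jaw heading 1.564 tilt [-0.011 -0.    -1.   ]
shift cm [-0.04  2.15  0.03] turn [ 0.    -0.002 -0.011] F [ 0.13  0.07 -5.19] open 0.0384
plate top at tool y -0.0265
plane [-0.0272 -0.0152  0.0022]
left slope 0.0013 at mid -0.0399 sd 0.00012
right slope 0.0013 at mid 0.0385 sd 0.00013
near slope -0.005 at mid -0.0747 sd 0.00011
world z 0.0485 slopes [-0.0111 -0.0025] near edge z 0.0488
L slope -0.0033 y at .58 0.0845 217 0.00015
R slope -0.0029 y at .58 0.2341 220 0.00015
width [0.1496] mid 0.1593
```

The cleaner fit shows the plate is level when the tool is vertical, so I'll undo that tilt and lower to just above the sheet.

Request:
servo_tool(commands=[0,-0.002,-0.011,0,0.8,0,0,0,0,0,0,0.6,0,0,0,0,0,0,0.2,0,0,0,0,0,0,0,0,0])

```text
t: 20.4
tool_pos: [0.6034, 0.1598, 0.0053]
tool_rot: [-1.571, 0.001, -0.006]
contact_force: [0.2, 0.4, -5.1]
opening: 0.0384
```

```bash
python3 - <<'E'
from h import *
from station import monitor
o=monitor.get_obs()
plan([0.602,0.160,0.0],1.566,o)
d=snap("wrist","w13");held(d,o);heldworld(d,o);sheet_sides(d,range(20,240))
E
```

```text
t 20.4 pos [0.6034 0.1598 0.0053] jaw heading 1.5661 tilt [ 0.003 -0.    -1.   ]
shift cm [-0.14  0.53  0.02] turn [0.    0.    0.003] F [ 0.16  0.35 -5.14] open 0.0384
plate top at tool y -0.0264
plane [-0.0272 -0.016   0.0021]
left slope 0.0013 at mid -0.0399 sd 0.00012
right slope 0.0014 at mid 0.0385 sd 0.00013
near slope -0.0058 at mid -0.0747 sd 0.00011
world z 0.0316 slopes [ 0.0033 -0.0019] near edge z 0.0316
L slope -0.0193 y at .58 0.0845 166 0.00077
R slope 0.0114 y at .58 0.2342 166 0.00087
width [0.1496] mid 0.1593
```

Request:
servo_tool(commands=[0,0,0.003,-0.15,0.15,0,0,0,0,0,0,0.1,0,0])

```text
t: 20.65
tool_pos: [0.6024, 0.1599, 0.0034]
tool_rot: [-1.571, 0.003, -0.004]
contact_force: [-0.5, -0.2, -5.0]
opening: 0.0382
```

Request:
servo_tool(commands=[0,0,0,0,0.07,0,0])

```text
t: 20.75
tool_pos: [0.6025, 0.1599, 0.0029]
tool_rot: [-1.571, 0.003, -0.005]
contact_force: [0.1, -0.4, -4.5]
opening: 0.038
```

Request:
servo_tool(commands=[0,0,0,0,0.06,0,0])

```text
t: 20.85
tool_pos: [0.6027, 0.1599, 0.0023]
tool_rot: [-1.571, 0.002, -0.005]
contact_force: [0.6, 0.5, -4.4]
opening: 0.0378
```

Request:
servo_tool(commands=[0,0,0,0,0.05,0,0])

```text
t: 20.95
tool_pos: [0.6028, 0.16, 0.0019]
tool_rot: [-1.571, 0.002, -0.005]
contact_force: [-0.2, -0.4, -4.8]
opening: 0.0387
```

Request:
servo_tool(commands=[0,0,0,0,0.07,0,0])

```text
t: 21.05
tool_pos: [0.6029, 0.16, 0.0013]
tool_rot: [-1.571, 0.002, -0.005]
contact_force: [0.1, -0.4, -4.3]
opening: 0.0383
```

Request:
servo_tool(commands=[0,0,0,-0.05,0.07,0,0])

```text
t: 21.15
tool_pos: [0.6025, 0.16, 0.0006]
tool_rot: [-1.571, 0.002, -0.005]
contact_force: [-0.9, 0.5, -4.8]
opening: 0.0381
```

Request:
servo_tool(commands=[0,0,0,0,0.06,0,0])

```text
t: 21.25
tool_pos: [0.6024, 0.16, 0.0002]
tool_rot: [-1.571, 0.002, -0.005]
contact_force: [-1.4, -0.7, -0.5]
opening: 0.0379
```

It touched down at z≈0.0002, with the force rising from -4.8 to -0.5 N. I'll check before letting go.

Request:
servo_tool(commands=[0,0,0,0,0.03,0,0])

```text
t: 21.35
tool_pos: [0.6024, 0.16, 0.0003]
tool_rot: [-1.571, 0.002, -0.005]
contact_force: [-0.9, -0.2, -1.2]
opening: 0.038
```

```bash
python3 - <<'E'
from h import *
from station import monitor
o=monitor.get_obs()
plan([0.602,0.160,0.0],1.566,o)
d=snap("wrist","w14");held(d,o);heldworld(d,o);sheet_sides(d,range(20,76))
E
```

```text
t 21.35 pos [6.024e-01 1.600e-01 3.000e-04] jaw heading 1.5662 tilt [ 0.002  0.    -1.   ]
shift cm [-0.04  0.03  0.  ] turn [-0.     0.     0.002] F [-0.86 -0.24 -1.24] open 0.038
plate top at tool y -0.0265
plane [-0.0272 -0.0149  0.0019]
left slope 0.0028 at mid -0.0399 sd 0.00012
right slope 0.0012 at mid 0.0385 sd 0.00013
near slope -0.0096 at mid -0.0749 sd 0.0001
world z 0.0267 slopes [ 0.0008 -0.0013] near edge z 0.0267
L slope -0.6295 y at .58 0.0605 53 0.00859
R slope 0.4513 y at .58 0.2349 50 0.00617
width [0.1744] mid 0.1477
```

Request:
servo_tool(commands=[0,0,0,0,0,0,0.46,0,0,0,0,0,0,0.48,0,0,0,0,0,0,0.52,0,0,0,0,0,0,0.6,0,0,0,0,0,0,0.8,0,0,0,0,0,0,1,0,0,0,0,0,0,1,0,0,0,0,0,0,1], grip_force=20)

```text
t: 22.2
tool_pos: [0.6067, 0.1606, 0.0045]
tool_rot: [-1.569, -0.005, -0.012]
contact_force: [0.1, -0.0, -0.9]
opening: 0.0854
```

```bash
python3 - <<'E'
from h import *
plan([0.602,0.160,0.0],1.566)
E
```

```text
t 22.2 pos [0.6067 0.1606 0.0045] jaw heading 1.5661 tilt [ 0.011  0.001 -1.   ]
shift cm [-0.48  0.44 -0.06] turn [-0.001  0.     0.011] F [ 0.07 -0.05 -0.89] open 0.0854
```

Request:
servo_tool(commands=[0,0,0,0,-1,0,1,0,0,0,0,-2,0,1,0,0,0,0,-3,0,1,0,0,0.011,0,-4,0,1,0,0,0,-2,-4,0,1,0,0,0,-3,-4,0,1,0,0,0,-4,-3,0,1,0,0,0,-3,-1,0,1,0,0,0,-2,0,0,1,0,0,0,0,0,0,1,0,0,0,0,0,0,1])

```text
t: 23.3
tool_pos: [0.4636, 0.161, 0.2406]
tool_rot: [-1.567, -0.002, -0.01]
contact_force: [-0.0, -0.2, -0.8]
opening: 0.0853
```

```bash
python3 - <<'E'
from h import *
plan([0.602,0.160,0.0],1.566)
d=snap("wrist","w15")
E
```

```text
t 23.3 pos [0.4636 0.161  0.2406] jaw heading 1.5657 tilt [ 0.008  0.004 -1.   ]
shift cm [13.65 24.17 -0.11] turn [-0.004 -0.     0.008] F [-0.05 -0.19 -0.75] open 0.0853
```

View pics/w15.png

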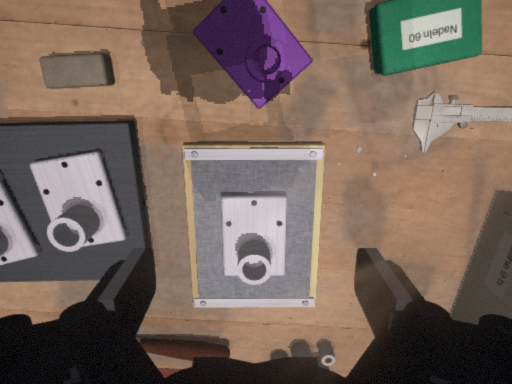

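The cover stands on the sheet at (253,235), between the strips at rows 153 and 302. Measuring how well it is centred.

```bash
python3 - <<'E'
from h import *
d=dict(np.load("pics/w15.npz"));P=cloud(d);hsv=cv2.cvtColor(d["frame"],cv2.COLOR_RGB2HSV).astype(int)
m=(hsv[...,1]<60)&(P[...,2]>.021)&(P[...,2]<.033)&(abs(P[...,0]-.58)<.08)&(abs(P[...,1]-.16)<.065)
q=ray(d,np.argwhere(m)[:,::-1],.027)[:,:2].astype(np.float32)
print("cover",cv2.minAreaRect(q))
c=q.mean(0);qq=P[m];s=np.linalg.lstsq(np.c_[np.ones(len(qq)),qq[:,:2]-c],qq[:,2],rcond=None)[0];print("z,slopes",s.round(4))
ring(d,.602,.159,.067)
sheet_sides(d,range(165,295),lo=(180,215),hi=(295,328))
v=hsv[...,2];N=[];F=[]
for u in list(range(195,220))+list(range(290,312)):
    N.append((u,150+np.argmin(np.diff(v[150:168,u]))+.5));
for u in range(205,305):
    F.append((u,288+np.argmax(np.diff(v[288:304,u]))+.5))
for n,p in(("near",N),("far",F)):
    w=ray(d,p,.0155)[:,:2];k=abs(w[:,0]-np.median(w[:,0]))<.004;f=np.polyfit(w[k,1],w[k,0],1);print(n,f[0].round(4),np.polyval(f,.159).round(4),k.sum())
covers_planes(d)
cv2.imwrite("pics/w15c.png",cv2.resize(d["frame"][130:320,150:350,::-1],None,fx=3.1,fy=3.1,interpolation=2))
E
```

```text
cover ((0.5808570981025696, 0.15902630984783173), (0.07946641743183136, 0.10958431661128998), 89.64358520507812)
z,slopes [ 0.0266  0.0062 -0.0008]
ring ((0.601218044757843, 0.15900620818138123), 0.02106262743473053) ((0.6014846563339233, 0.1589161902666092), (0.038609206676483154, 0.04066796973347664), 87.95128631591797) z 0.0666
L slope -0.0047 y at .58 0.084 130 0.00038
R slope -0.0022 y at .58 0.2339 130 0.00038
width [0.1499] mid 0.159
near 0.006 0.4856 46
far 0.0071 0.6799 100
A 3846 z 0.0429 slopes [ 0.0011 -0.0029] res 0.00072 xy [ 0.515 -0.038]
B 1106 z 0.043 slopes [ 0.0035 -0.0202] res 0.00076 xy [ 0.566 -0.124]
C few 0
```

View pics/w15c.png

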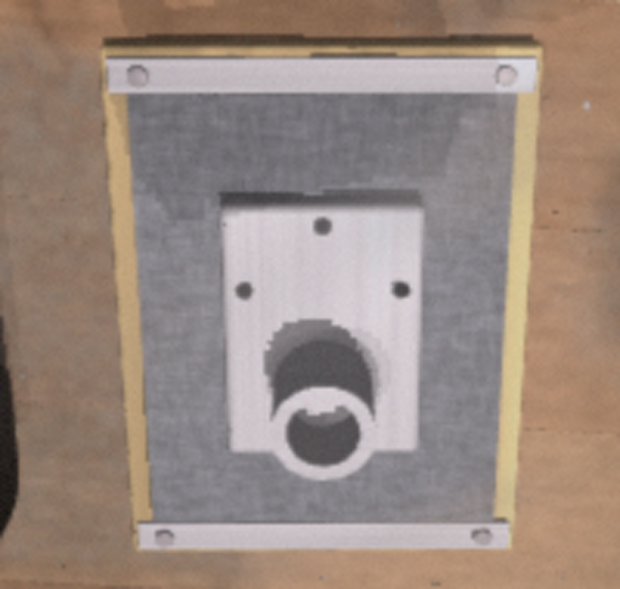

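The cover's centre is at (0.581, 0.159) and the sheet's centre at (0.583, 0.159); the yaw matches within about 0.3° and the cover is level. Last, I'll check that the sound covers and bystanders are undisturbed.

```bash
python3 - <<'E'
from h import *
d=snap("top","t16");d0=dict(np.load("pics/top0.npz"))
for D in (d0,d):
    hsv=cv2.cvtColor(D["frame"],cv2.COLOR_RGB2HSV)
    m=((hsv[...,1]<60)&(hsv[...,2]>130)).astype(np.uint8);m[:130]=0;m[215:]=0;m[:,:250]=0;m[:,370:]=0
    for ct in cv2.findContours(m,cv2.RETR_EXTERNAL,cv2.CHAIN_APPROX_NONE)[0]:
        if cv2.contourArea(ct)>300:
            r=cv2.minAreaRect(ray(D,ct[:,0],.043)[:,:2].astype(np.float32));print(np.round(r[0],4),np.round(r[1],3),round(r[2],1))
    print()
cv2.imwrite("pics/t16.png",d["frame"][...,::-1])
E
```

```text
[ 0.5305 -0.2838] [0.078 0.107] 83.8
[ 0.5272 -0.0388] [0.108 0.078] 9.2
[ 0.5527 -0.152 ] [0.108 0.078] 15.0

[ 0.527  -0.0385] [0.11 0.08] 9.6
[ 0.5525 -0.152 ] [0.11 0.08] 14.6
```

View pics/t16.png

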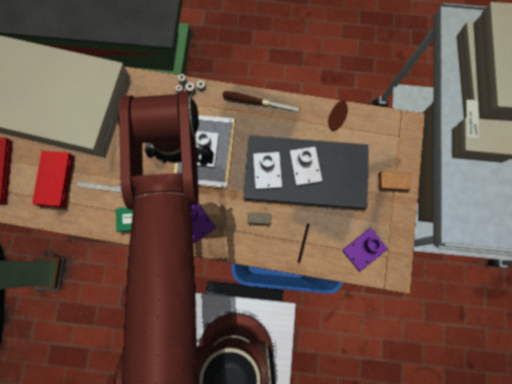

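The top view shows sound covers A (267,168) and B (306,165) unmoved, to within 0.3 mm. The bystanders in view are unchanged and the arm is clear. Handing in.

```bash
python3 - <<'E'
from station import ticket
print(ticket.finish_job())
E
```

```text
the job is handed in; nothing more can be done
None
```

The faulty cover is on the grey sheet, centred to about 2 mm and level, and the job was handed in after about 23 s of the 72 s allowed.

- **Finding it:** I pressed both corners at the -x end of covers A and B, the left and middle covers in the top view. All four were firm at the same height. C, the right-most cover, gave way at its +y corner under about 2 N. The depth image showed it tilted about 0.058 rad, and it swung back when released. I did not press C's other corner.
- **Placing it:** I gripped C by its stub and set it down pads first, with a light touchdown. Its centre is about 2 mm from the sheet's centre along the long side and within 1 mm across it. Its long side is parallel to the board's within about 0.3°.
- **Left alone:** A and B moved less than 0.5 mm in the top view. The whetstone and sanding block look untouched there. The calipers, partly hidden by the arm in that last view, looked in place in the wrist view after release.

**What did not go as planned:**
- **TCP height:** The reported TCP is about 31 mm beyond the real fingertips by touch, and about 35 mm by wrist depth. I corrected for this before the presses and the grasp.
- **First press:** My first corner press, on A, reached 25 N; the later ones stayed under 9 N.
- **Camera offset:** The top and wrist cameras disagree by 3–4 mm in y, so I used the wrist camera, which matched the grasp.
- **Release drift:** The arm drifted about 4 mm while the fingers opened, without measurably moving the cover.

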